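# Make up two pressure-calibration kits

## Task

Make up the two calibration kits: on the tray with the small square pocket, thread the largest ring weight onto the spindle and the smallest one on top of it, both lying flat, and stand the brass hexagonal adaptor upright in the square pocket. On the tray with the large oblong pocket, thread the middle-sized ring weight onto the spindle and lay the pressure gauge in the pocket, dial up and flat on its floor, set down gently and never dropped. Let go of everything and leave the knobbed brass weight where it stands.

Things in the scene. Friction and masses are not known exactly. Their poses are not given: they have to be found in the camera images.
- ring_large: Plain steel ring weight lying flat, outer diameter 64 mm, hole diameter 26 mm, 18 mm thick, about 370 g: the largest of three ring weights. Origin: centre of its underside; z along the ring's axis, up.
- ring_medium: Plain steel ring weight lying flat, outer diameter 52 mm, hole diameter 26 mm, 18 mm thick, about 220 g: the middle one of three ring weights. Origin: centre of its underside; z along the ring's axis, up.
- ring_small: Plain steel ring weight lying flat, outer diameter 40 mm, hole diameter 26 mm, 18 mm thick, about 100 g: the smallest of three ring weights. Origin: centre of its underside; z along the ring's axis, up.
- adaptor: Brass hexagonal pipe adaptor standing upright, 42 mm tall, about 150 g: a hexagon 27 mm across flats (31 mm across corners) from the bottom up to 30 mm, topped by a round thread 20 mm in diameter, 12 mm tall. Origin: centre of its underside, z up; one pair of flats faces its own +y and -y, the other pairs are turned 60 degrees either way.
- gauge: Pressure gauge on its back, white dial up, about 160 g, fragile: black round case 55 mm in diameter, 30 mm thick, with a brass stem 14 mm wide out of its side; 89 mm long overall. Origin: on the underside, mid-length, z up; the case's centre lies 16 mm along +x, the stem points to -x, ends 45 mm from the origin, its axis 15 mm up.
- tray_square: Kit tray with the SMALL SQUARE pocket, fixed: white board 180 x 110 mm (its x, y), 8 mm thick. Origin: centre of its underside, z up. Steel spindle, diameter 12 mm, at x = -45 mm, y = 0, its top 46 mm above the board. Pocket 52 x 52 mm inside (x, y), centred at x = +50 mm, y = 0; its floor is the board's top, its rim black strips 5 mm wide, 6 mm above the board. Bare round the spindle.
- tray_oblong: Kit tray with the LARGE OBLONG pocket, fixed: white board 220 x 130 mm (its x, y), 8 mm thick. Origin: centre of its underside, z up. Steel spindle, diameter 12 mm, at x = -60 mm, y = 0, its top 46 mm above the board. Pocket 78 x 110 mm inside (x, y), centred at x = +58 mm, y = 0; its floor is the board's top, its rim black strips 5 mm wide, 6 mm above the board. Bare round the spindle.
- knob_weight: Bystander: brass cylindrical weight with a knob on top, 48 mm in diameter, 68 mm tall, standing loose on the bench beside the work. Origin: centre of its underside. Not part of the kits.
Things that resemble listed ones, but are neither listed nor needed, are in the scene too. What is shaped like the adaptor but pink or red is not meant.

How it is judged:
By the outcome, as a careful person would: the job done as asked, in the order asked, and still so for the second after the job is handed in, with the robot touching nothing.
It also fails if it takes over 112 s, if anything falls off the work surface, if the arm or the gripper's body presses on something with over 40 N, if the wrist force passes 120 N, or if a joint passes its speed limit or range.

## Robot

A 6-joint arm with a two-finger parallel gripper is mounted at the origin on the work surface. World frame = base frame: x ahead of the robot, y to its left, z up, the work surface at z = 0. Lengths are in m, angles in rad, forces in N, time in s.
With the tool pointing down it reaches from about 0.35 to 0.85 m from the base axis. Payload 8.1 kg.
Tool frame: the origin (TCP) lies on the mounting face of the last link; the fingertips stand 186 mm ahead of it and the grasp point (between the pads) lies 167 mm ahead of it; z points along the fingers, y is the line along which they close (so a half turn about z gives the same grasp; the last joint's range is limited). The gripper opens to 93 mm and grips with 3 to 60 N. Pads are 15 mm wide; open, the fingers measure 128 mm over their backs; the gripper's body (75 mm by 188 mm) begins 65 mm behind the grasp point.
Start: joints at [1.088, 0.13, 1.488, -0, 1.523, -0.085], TCP at [0.232, 0.553, 0.405] pointing down, gripper open.
Joint ranges: [-2.96, 2.96], [-0.89, 2.26], [0.02, 2.5], [-1.34, 4.48], [0, 2.73], [-2.66, 2.66]. Speed limits (rad/s): [2.39, 2.39, 2.79, 3.14, 3.14, 3.14].

## Interface

Orientations are given as a rotation vector (axis times angle).
In Python, from plant import * gives the robot as it stands. The module is installed in compiled form; this text tells all that it offers.
- The arm moves only by the tool arm_command, never from a script. Its argument "increments" is a list of rows, each a list of 6 numbers: the shift along the tool's x, y, z in units of 0.2 m (1.0 is 0.2 m), then the turn, a rotation vector about the tool's x, y, z in units of pi rad (1.0 is pi rad). A call has exactly 5 rows; each row is the pose to reach, as a shift and turn from the pose commanded when the call began, along the tool's axes at that moment, turning the shorter way round; what a row does not reach only later rows make up. A row lasts 1/8 s, in which the tool goes at most 62.5 mm and 10.7 degrees, less where a joint would pass 70% of its speed; a pose out of reach is approached as far as the arm can. A call with a number of a shift or a turn outside -1 to 1 is refused whole. A call with a gripper value outside its range is refused whole. "fingers" is the closure, from -1 (fully open) to 1 (shut), set as the call begins (left out, the last holds). The fingers move at their own pace and stop on an object; "force" is the grip in N (left out, the last holds). Time passes only in rows, so rows that repeat a pose let the fingers close, or fill a call up. It gives the time, the measured TCP pose, the force, the opening and the grip force at its end, in the units of the state.
- read_state(): the state, without advancing time (a new reading comes with each control period).
- read_camera(name): name is "scene" or "side" or "wrist"; returns a dict with "image" (400x640x3 uint8, red, green, blue), "fx", "fy", "cx", "cy" (pixels), "T" (4x4, takes a point from camera to world coordinates). Camera axes: x right, y down, z forward; pixel columns grow to the right and rows downward; lengths in m; the calibration is good to about 2 mm. A picture is of the moment at which its call begins. There is no depth.
- close_job(): hands the job in; it is judged then, once.
The state is a dict: "t": time; "q": joint angles; "dq": joint speeds; "joint_torque": joint torques, N m; "tool_pos": TCP position; "orientation": TCP orientation; "force": force on the tool from outside, world axes, zero at the start; "wrist_torque": the same for the moment, N m; "opening": finger opening in m; "gripper_force": force on a finger pad.
Only numpy, scipy, OpenCV 4.12 (cv2) and the standard library are available. Lean on these libraries where they do the work, as an engineer would, in place of code of your own. Each camera call takes 0.05 s, during which the arm holds its last target. There are 200 camera calls.

## Working session

There is one attempt and no reset: what is moved stays moved. The work goes in short steps, Python scripts to look and compute and a tool call to move; the robot and the scene stay as the last step left them, time stands still between calls to the robot, and variables do not carry over. Pictures are saved under pics/ and viewed, at most 14 in all, crops included, and the job is handed in when it is done.

Besides the shell and the picture viewer there is one more tool, called after "Call:" by a JSON object that holds its "name" and its "arguments", one argument or row to a line. arm_command: Moves the arm, as the interface text tells. Shifts and turns lie within -1 to 1; 1 stands for 0.2 m of shift or pi rad of turn. Its arguments: {"type":"object","properties":{"increments":{"type":"array","items":{"type":"array","items":{"type":"number","minimum":-1,"maximum":1}}},"fingers":{"type":"number"},"force":{"type":"number"}},"required":["increments"]}

```bash
mkdir -p pics; cat > h.py <<'E'
from plant import *
import numpy as np, cv2
from scipy.spatial.transform import Rotation as R
def ray(c,u,v,z):
    d=c["T"][:3,:3]@np.array([(u-c["cx"])/c["fx"],(v-c["cy"])/c["fy"],1]);o=c["T"][:3,3]
    return o+d*(z-o[2])/d[2]
def proj(c,p):
    q=np.linalg.inv(c["T"])@np.append(p,1);return q[0]/q[2]*c["fx"]+c["cx"],q[1]/q[2]*c["fy"]+c["cy"]
def save(n,im): cv2.imwrite("pics/"+n+".png",im[...,::-1])
E
python3 - <<'E'
from h import *
import pickle
s=read_state();print(s)
for n in("scene","side","wrist"):
    c=read_camera(n);save(n+"0",c["image"]);pickle.dump(c,open(n+"0.pkl","wb"));print(n,c["fx"],c["cx"],c["cy"],np.round(c["T"],3).tolist())
E
```

```text
{'t': 0.0, 'q': array([ 1.08760232e+00,  1.31170606e-01,  1.48927298e+00,  5.49285447e-06,
        1.52297771e+00, -8.53956991e-02]), 'dq': array([-0.00308131, -0.00073433,  0.00010406,  0.00059245,  0.00048797,
       -0.0018835 ]), 'joint_torque': array([ 1.09617024e-03, -5.59848225e+01, -4.91754377e+01,  7.68714887e-02,
        3.57802736e-02, -1.40565730e-04]), 'tool_pos': array([0.23230575, 0.55296152, 0.40368495]), 'orientation': array([-6.20646046e-01, -3.07914596e+00,  2.75426033e-03]), 'force': array([-0.23962097,  0.34423533, -0.28510303]), 'wrist_torque': array([ 0.04869286,  0.02726056, -0.02091253]), 'gripper_force': 0.0, 'opening': 0.09267736888476558}
scene 504.13322504114916 319.56728843777455 193.89801391204864 [[0.78, 0.457, -0.427, 0.943], [0.625, -0.585, 0.517, -0.494], [-0.014, -0.67, -0.742, 0.75], [0.0, 0.0, 0.0, 1.0]]
side 517.1637968640739 329.06623860875357 198.96050986219313 [[-0.999, -0.002, 0.042, 0.493], [-0.036, 0.563, -0.826, 0.994], [-0.022, -0.827, -0.562, 0.732], [0.0, 0.0, 0.0, 1.0]]
wrist 303.7332165265732 319.4166293347569 196.59816554950703 [[0.387, 0.892, 0.233, 0.168], [0.922, -0.374, -0.099, 0.582], [-0.001, 0.253, -0.967, 0.383], [0.0, 0.0, 0.0, 1.0]]
```

View pics/scene0.png

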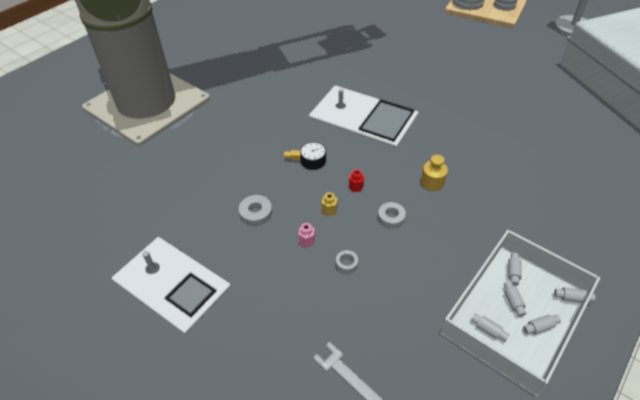

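View pics/side0.png

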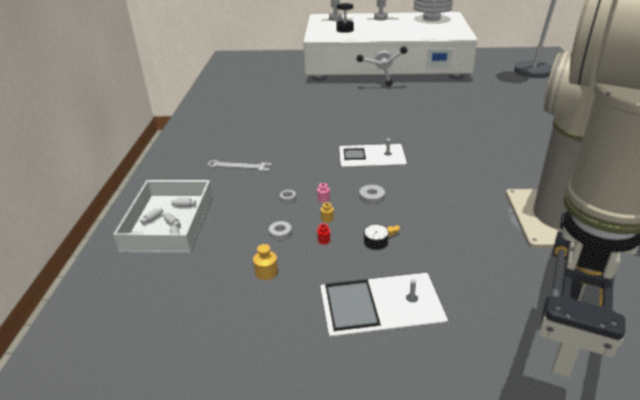

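Scene view: square-pocket tray (170,282), oblong tray (365,114); rings large (255,209), medium (392,213), small (347,260); gauge (312,155) with its stem at (292,154). Adaptor candidates: yellow/brass (330,203), red (357,180), pink (306,234). The brass one fits, since red and pink are excluded. The knobbed weight is at (434,173).

```bash
cat > m.py <<'E'
from h import *
import pickle
S=pickle.load(open("scene0.pkl","rb"));D=pickle.load(open("side0.pkl","rb"))
def comps(m,lo):
    cs,_=cv2.findContours(m.astype(np.uint8),cv2.RETR_EXTERNAL,cv2.CHAIN_APPROX_NONE)
    return [c for c in cs if cv2.contourArea(c)>lo]
for n,c in(("scene",S),("side",D)):
    im=cv2.GaussianBlur(c["image"],(3,3),0);h=cv2.cvtColor(im,cv2.COLOR_RGB2HSV);H,s,v=[h[...,i].astype(int) for i in range(3)]
    print(n)
    # trays
    for k in comps((v>175)&(s<40),1200):
        r=cv2.minAreaRect(k);q=cv2.approxPolyDP(cv2.convexHull(k),6,True)[:,0]
        P=np.array([ray(c,*p,.008)[:2] for p in q.astype(float)])
        if np.abs(P).max()<1.1:
            print(" white",q.tolist(),np.round(P,3).tolist(),np.round(np.linalg.norm(P-np.roll(P,-1,0),axis=1),3),np.round(P.mean(0),4))
    for k in comps((v<45),150):
        q=cv2.approxPolyDP(cv2.convexHull(k),4,True)[:,0]
        P=np.array([ray(c,*p,.014)[:2] for p in q.astype(float)])
        if len(q)==4: print(" black",q.tolist(),np.round(P.mean(0),4),np.round(np.linalg.norm(P-np.roll(P,-1,0),axis=1),3))
    for k in comps((H>13)&(H<32)&(s>140)&(v>80),20):
        x,y,w,hh=cv2.boundingRect(k);print(" brass",(x,y,w,hh),np.round(ray(c,x+w/2-.5,y+hh/2-.5,.02),4))
    rings={"scene":((255,209),(392,213),(347,260)),"side":((372,193),(280,230),(288,196))}[n]
    for u0,v0 in rings:
        w=24;sub=v[v0-w:v0+w,u0-w:u0+w];ss=s[v0-w:v0+w,u0-w:u0+w]
        for k in comps((sub>95)&(ss<60),60):
            k=k+[u0-w,v0-w];e=cv2.fitEllipse(k);P=np.array([ray(c,*p,.018)[:2] for p in k[:,0].astype(float)])
            print(" ring px",np.round(e[0],1),np.round(e[1],1),"top-plane centre",np.round((P.max(0)+P.min(0))/2,4),np.round(np.ptp(P,0),4))
save("crop1",cv2.resize(S["image"][75:335,100:460],None,fx=2.2,fy=2.2,interpolation=cv2.INTER_CUBIC))
E
python3 m.py
```

```text
scene
 white [[157, 237], [229, 284], [185, 331], [112, 278]] [[0.345, -0.246], [0.523, -0.234], [0.531, -0.34], [0.354, -0.352]] [0.178 0.105 0.177 0.106] [ 0.4384 -0.2928]
 white [[590, 273], [543, 379], [446, 318], [507, 231]] [[0.998, 0.167], [1.007, -0.061], [0.846, -0.062], [0.846, 0.165]] [0.228 0.162 0.226 0.151] [0.9243 0.0524]
 white [[310, 115], [334, 86], [417, 112], [396, 144]] [[0.344, 0.202], [0.32, 0.325], [0.534, 0.362], [0.555, 0.24]] [0.125 0.217 0.124 0.214] [0.4382 0.2823]
 white [[73, 0], [86, 33], [0, 75], [0, 32]] [[-0.588, 0.185], [-0.387, 0.096], [-0.386, -0.16], [-0.588, -0.051]] [0.22  0.255 0.23  0.236] [-0.4873  0.0173]
 black [[324, 162], [308, 168], [301, 158], [324, 157]] [0.4526 0.0846] [0.037 0.034 0.048 0.015]
 brass (323, 195, 13, 20) [0.5537 0.0051 0.02  ]
 brass (422, 156, 24, 34) [0.6675 0.2027 0.02  ]
 brass (285, 152, 16, 7) [0.4087 0.0663 0.02  ]
 ring px [254.5 208.5] [55.6 55.6] top-plane centre [ 0.4434 -0.0864] [0.1531 0.1416]
 ring px [391.5 212.5] [55.6 55.6] top-plane centre [0.6552 0.0665] [0.1338 0.1521]
 ring px [346.5 259.5] [55.6
[... 192 characters left out ...]
.13  0.218 0.119] [0.4332 0.2792]
 white [[208, 181], [184, 235], [128, 234], [146, 181]] [[0.871, -0.153], [0.873, 0.078], [1.004, 0.075], [1.038, -0.153]] [0.231 0.131 0.23  0.167] [ 0.9464 -0.0383]
 black [[572, 274], [604, 280], [605, 286], [572, 297]] [0.0283 0.2341] [0.059 0.018 0.08  0.068]
 brass (254, 245, 23, 34) [0.6715 0.1808 0.02  ]
 brass (388, 226, 11, 9) [0.3982 0.0715 0.02  ]
 brass (322, 204, 11, 17) [0.5489 0.0031 0.02  ]
 ring px [371.5 192.5] [55.6 55.6] top-plane centre [ 0.4377 -0.0907] [0.1254 0.2136]
 ring px [280.7 228.1] [51.2 56.7] top-plane centre [0.6582 0.0633] [0.1276 0.1751]
 ring px [287.5 195.5] [55.6 55.6] top-plane centre [ 0.655  -0.0766] [0.1396 0.2112]
```

View pics/crop1.png

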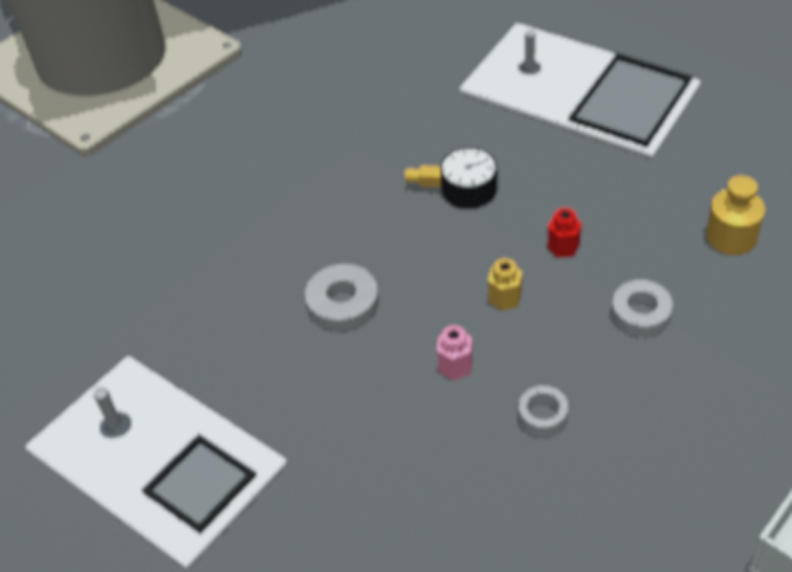

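Enlarged crop: the brass hexagonal adaptor at crop (505,283), scene (330,203), sits between the red and pink look-alikes, so that is the one. Now I'll get cleaner ring positions and write a move planner.

```bash
cat >> h.py <<'E'
import json,sys
def plan(*wps):
    """wps: (x,y,z,psi_deg) of TCP; tool down, psi = heading of tool y. prints rows per call"""
    try: cur=json.load(open("cmd.json"))
    except FileNotFoundError: cur=[.232,.553,.405,67.2]
    for w in wps:
        p=np.radians(cur[3]);X=np.array([-np.sin(p)*-1*-1,np.cos(p)]);Y=np.array([np.cos(p),np.sin(p)])
        d=np.array(w[:2])-cur[:2];dp=(w[3]-cur[3])
        f=np.round([d@X/.2,d@Y/.2,-(w[2]-cur[2])/.2,0,0,-dp/180],3)
        print("->",np.round(w,4).tolist(),"final",f.tolist())
        print([[round(float(a)*k,3) for a in f] for k in(.1,.35,.65,.9,1)])
        xy=np.array(cur[:2])+.2*(f[0]*X+f[1]*Y)
        cur=[*map(float,xy),cur[2]-.2*f[2],cur[3]-180*f[5]]
    json.dump(cur,open("cmd.json","w"))
E
python3 - <<'E'
from h import *
import pickle
for n in("scene","side"):
    c=pickle.load(open(n+"0.pkl","rb"));h=cv2.cvtColor(c["image"],cv2.COLOR_RGB2HSV).astype(int)
    for u0,v0 in {"scene":((255,209),(392,213),(347,260)),"side":((372,193),(280,230),(288,196))}[n]:
        w=22;sub=h[v0-w:v0+w,u0-w:u0+w];bg=np.median(sub[...,2])
        cs,_=cv2.findContours((sub[...,2]>bg+22).astype(np.uint8),0,1)
        k=max(cs,key=cv2.contourArea)[:,0]+[u0-w,v0-w];P=np.array([ray(c,*p,.018)[:2] for p in k.astype(float)])
        print(n,bg,np.round(cv2.minEnclosingCircle(P.astype(np.float32)*1000),1) if 0 else [np.round(q,4) for q in cv2.minEnclosingCircle(P.astype(np.float32))])
    for m,z,nm in(((h[...,0]>165)|(h[...,0]<6),.02,"red/pink"),):
        cs,_=cv2.findContours((m&(h[...,1]>70)&(h[...,2]>90)).astype(np.uint8),0,1)
        for k in cs:
            if 40<cv2.contourArea(k)<600:
                x,y,ww,hh=cv2.boundingRect(k);print(nm,(x,y,ww,hh),np.round(ray(c,x+ww/2,y+hh/2,.02),3))
plan((.438,-.085,.40,75),(.441,-.089,.30,94)) if 0 else plan((.36,.24,.36,94),(.42,.05,.34,94),(.441,-.089,.30,94))
E
```

```text
scene 119.0 [array([ 0.4434, -0.0867]), np.float64(0.0328)]
scene 118.0 [array([0.6577, 0.0646]), np.float64(0.0269)]
scene 118.0 [array([ 0.6546, -0.0737]), np.float64(0.0205)]
red/pink (299, 235, 15, 12) [ 0.575 -0.088  0.02 ]
red/pink (349, 169, 16, 23) [0.559 0.09  0.02 ]
side 116.0 [array([ 0.44  , -0.0901]), np.float64(0.0341)]
side 116.0 [array([0.6547, 0.062 ]), np.float64(0.0283)]
side 116.0 [array([ 0.6503, -0.0782]), np.float64(0.0221)]
red/pink (316, 222, 15, 23) [0.553 0.085 0.02 ]
red/pink (317, 183, 13, 20) [ 0.561 -0.078  0.02 ]
-> [0.36, 0.24, 0.36, 94.0] final [-1.196, -1.195, 0.225, 0.0, 0.0, -0.149]
[[-0.12, -0.12, 0.023, 0.0, 0.0, -0.015], [-0.419, -0.418, 0.079, 0.0, 0.0, -0.052], [-0.777, -0.777, 0.146, 0.0, 0.0, -0.097], [-1.076, -1.076, 0.203, 0.0, 0.0, -0.134], [-1.196, -1.195, 0.225, 0.0, 0.0, -0.149]]
-> [0.42, 0.05, 0.34, 94.0] final [-0.233, -0.969, 0.1, 0.0, 0.0, 0.0]
[[-0.023, -0.097, 0.01, 0.0, 0.0, 0.0], [-0.082, -0.339, 0.035, 0.0, 0.0, 0.0], [-0.151, -0.63, 0.065, 0.0, 0.0, 0.0], [-0.21, -0.872, 0.09, 0.0, 0.0, 0.0], [-0.233, -0.969, 0.1, 0.0, 0.0, 0.0]]
-> [0.441, -0.089, 0.3, 94.0] final [-0.056, -0.7, 0.2, 0.0, 0.0, 0.0]
[[-0.006, -0.07, 0.02, 0.0, 0.0, 0.0], [-0.02, -0.245, 0.07, 0.0, 0.0, 0.0], [-0.036, -0.455, 0.13, 0.0, 0.0, 0.0], [-0.05, -0.63, 0.18, 0.0, 0.0, 0.0], [-0.056, -0.7, 0.2, 0.0, 0.0, 0.0]]
```

```bash
rm cmd.json; python3 -c "
from h import *
plan((.30,.40,.38,85),(.38,.23,.36,94),(.42,.05,.34,94),(.441,-.088,.30,94))"
```

```text
-> [0.3, 0.4, 0.38, 85.0] final [-0.61, -0.573, 0.125, 0.0, 0.0, -0.099]
[[-0.061, -0.057, 0.013, 0.0, 0.0, -0.01], [-0.213, -0.201, 0.044, 0.0, 0.0, -0.035], [-0.397, -0.372, 0.081, 0.0, 0.0, -0.064], [-0.549, -0.516, 0.113, 0.0, 0.0, -0.089], [-0.61, -0.573, 0.125, 0.0, 0.0, -0.099]]
-> [0.38, 0.23, 0.36, 94.0] final [-0.472, -0.812, 0.1, 0.0, 0.0, -0.05]
[[-0.047, -0.081, 0.01, 0.0, 0.0, -0.005], [-0.165, -0.284, 0.035, 0.0, 0.0, -0.017], [-0.307, -0.528, 0.065, 0.0, 0.0, -0.033], [-0.425, -0.731, 0.09, 0.0, 0.0, -0.045], [-0.472, -0.812, 0.1, 0.0, 0.0, -0.05]]
-> [0.42, 0.05, 0.34, 94.0] final [-0.136, -0.912, 0.1, 0.0, 0.0, 0.0]
[[-0.014, -0.091, 0.01, 0.0, 0.0, 0.0], [-0.048, -0.319, 0.035, 0.0, 0.0, 0.0], [-0.088, -0.593, 0.065, 0.0, 0.0, 0.0], [-0.122, -0.821, 0.09, 0.0, 0.0, 0.0], [-0.136, -0.912, 0.1, 0.0, 0.0, 0.0]]
-> [0.441, -0.088, 0.3, 94.0] final [-0.057, -0.696, 0.2, 0.0, 0.0, 0.0]
[[-0.006, -0.07, 0.02, 0.0, 0.0, 0.0], [-0.02, -0.244, 0.07, 0.0, 0.0, 0.0], [-0.037, -0.452, 0.13, 0.0, 0.0, 0.0], [-0.051, -0.626, 0.18, 0.0, 0.0, 0.0], [-0.057, -0.696, 0.2, 0.0, 0.0, 0.0]]
```

Call:
{"name": "arm_command", "arguments": {
  "increments": [
    [-0.061, -0.057, 0.013, 0, 0, -0.01],
    [-0.213, -0.201, 0.044, 0, 0, -0.035],
    [-0.397, -0.372, 0.081, 0, 0, -0.064],
    [-0.549, -0.516, 0.113, 0, 0, -0.089],
    [-0.61, -0.573, 0.125, 0, 0, -0.099]
  ]
}}

```text
t: 0.78
tool_pos: [0.3011, 0.3983, 0.3789]
orientation: [-0.136, -3.138, 0.002]
force: [-0.2, 1.1, 0.2]
opening: 0.0929
gripper_force: 0.0
```

Call:
{"name": "arm_command", "arguments": {
  "increments": [
    [-0.047, -0.081, 0.01, 0, 0, -0.005],
    [-0.165, -0.284, 0.035, 0, 0, -0.017],
    [-0.307, -0.528, 0.065, 0, 0, -0.033],
    [-0.425, -0.731, 0.09, 0, 0, -0.045],
    [-0.472, -0.812, 0.1, 0, 0, -0.05]
  ]
}}

```text
t: 1.4
tool_pos: [0.381, 0.2282, 0.3592]
orientation: [0.108, -3.139, 0.001]
force: [0.1, 0.6, 0.2]
opening: 0.093
gripper_force: 0.0
```

Call:
{"name": "arm_command", "arguments": {
  "increments": [
    [-0.014, -0.091, 0.01, 0, 0, 0],
    [-0.048, -0.319, 0.035, 0, 0, 0],
    [-0.088, -0.593, 0.065, 0, 0, 0],
    [-0.122, -0.821, 0.09, 0, 0, 0],
    [-0.136, -0.912, 0.1, 0, 0, 0]
  ]
}}

```text
t: 2.02
tool_pos: [0.4204, 0.0481, 0.3393]
orientation: [0.107, -3.139, 0.001]
force: [-0.9, 0.4, -0.2]
opening: 0.093
gripper_force: 0.0
```

Call:
{"name": "arm_command", "arguments": {
  "increments": [
    [-0.006, -0.07, 0.02, 0, 0, 0],
    [-0.02, -0.244, 0.07, 0, 0, 0],
    [-0.037, -0.452, 0.13, 0, 0, 0],
    [-0.051, -0.626, 0.18, 0, 0, 0],
    [-0.057, -0.696, 0.2, 0, 0, 0]
  ]
}}

```text
t: 2.65
tool_pos: [0.4414, -0.0888, 0.2989]
orientation: [0.109, -3.139, -0.001]
force: [-0.3, 0.8, 0.2]
opening: 0.0932
gripper_force: 0.0
```

```bash
cat >> h.py <<'E'
def rings(c,z,thr=22,lo=400):
    v=cv2.cvtColor(c["image"],cv2.COLOR_RGB2HSV)[...,2].astype(int)
    cs,_=cv2.findContours((v>np.median(v)+thr).astype(np.uint8),0,1)
    for k in cs:
        if cv2.contourArea(k)<lo: continue
        P=np.array([ray(c,*p,z)[:2] for p in k[:,0].astype(float)]);q=cv2.minEnclosingCircle(P.astype(np.float32))
        x,y,w,h=cv2.boundingRect(k);print("blob px",(x,y,w,h),np.round(q[0],4),round(q[1],4))
E
python3 - <<'E'
from h import *
c=read_camera("wrist");save("w1",c["image"]);rings(c,.018);print(np.median(c["image"]),proj(c,[.4417,-.0884,.018]))
E
```

```text
blob px (306, 314, 30, 31) [ 0.5768 -0.0766] 0.0181
blob px (395, 310, 32, 30) [0.565  0.0114] 0.0185
blob px (71, 204, 58, 43) [ 0.4806 -0.284 ] 0.0301
blob px (501, 188, 58, 55) [0.4445 0.1025] 0.026
blob px (288, 167, 64, 32) [ 0.433  -0.0877] 0.0279
blob px (489, 150, 31, 41) [0.4042 0.071 ] 0.019
blob px (10, 70, 157, 197) [ 0.4349 -0.2837] 0.0998
103.0 (np.float64(317.96880804850633), np.float64(198.52449778557732))
```

View pics/w1.png

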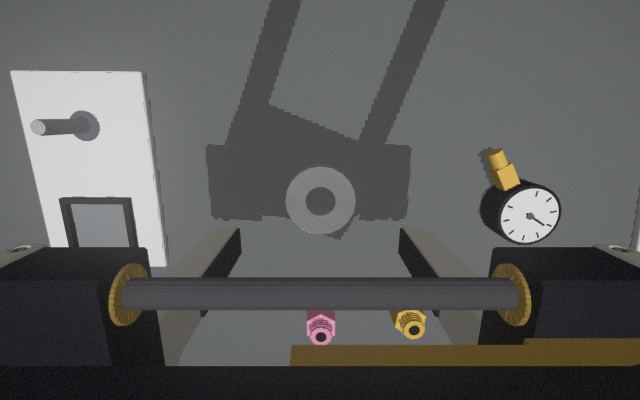

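Wrist view: ring centre at (320,200) against a predicted (318,198.5), so the estimate holds to about 2 mm. Spindle base at (86,125), dial centre at (530,212), stem end at (497,152), brass adaptor top at (413,330).

```bash
python3 - <<'E'
from h import *
c=read_camera("wrist")
for n,u,v,z in(("ring",320,200,.018),("spbase",86,125,.008),("sptop",37,127,.054),("dial",530,212,.030),("stemend",497,152,.015),("adtop",413,331,.042)): print(n,np.round(ray(c,u,v,z),4))
plan((.4425,-.0875,.19,94),(.4425,-.0875,.285,94),(.425,-.2,.285,94),(.393,-.296,.285,94))
E
```

```text
ring [ 0.443  -0.0872  0.018 ]
spbase [ 0.3927 -0.2937  0.008 ]
sptop [ 0.3931 -0.2948  0.054 ]
dial [0.4378 0.0926 0.03  ]
stemend [0.3904 0.0621 0.015 ]
adtop [0.5536 0.0052 0.042 ]
-> [0.4425, -0.0875, 0.19, 94.0] final [-0.007, 0.002, 0.55, 0.0, 0.0, 0.0]
[[-0.001, 0.0, 0.055, 0.0, 0.0, 0.0], [-0.002, 0.001, 0.193, 0.0, 0.0, 0.0], [-0.005, 0.001, 0.358, 0.0, 0.0, 0.0], [-0.006, 0.002, 0.495, 0.0, 0.0, 0.0], [-0.007, 0.002, 0.55, 0.0, 0.0, 0.0]]
-> [0.4425, -0.0875, 0.285, 94.0] final [-0.0, 0.0, -0.475, 0.0, 0.0, 0.0]
[[-0.0, 0.0, -0.048, 0.0, 0.0, 0.0], [-0.0, 0.0, -0.166, 0.0, 0.0, 0.0], [-0.0, 0.0, -0.309, 0.0, 0.0, 0.0], [-0.0, 0.0, -0.427, 0.0, 0.0, 0.0], [-0.0, 0.0, -0.475, 0.0, 0.0, 0.0]]
-> [0.425, -0.2, 0.285, 94.0] final [0.126, -0.555, -0.0, 0.0, 0.0, 0.0]
[[0.013, -0.056, -0.0, 0.0, 0.0, 0.0], [0.044, -0.194, -0.0, 0.0, 0.0, 0.0], [0.082, -0.361, -0.0, 0.0, 0.0, 0.0], [0.113, -0.5, -0.0, 0.0, 0.0, 0.0], [0.126, -0.555, -0.0, 0.0, 0.0, 0.0]]
-> [0.393, -0.296, 0.285, 94.0] final [0.194, -0.468, -0.0, 0.0, 0.0, 0.0]
[[0.019, -0.047, -0.0, 0.0, 0.0, 0.0], [0.068, -0.164, -0.0, 0.0, 0.0, 0.0], [0.126, -0.304, -0.0, 0.0, 0.0, 0.0], [0.175, -0.421, -0.0, 0.0, 0.0, 0.0], [0.194, -0.468, -0.0, 0.0, 0.0, 0.0]]
```

Call:
{"name": "arm_command", "arguments": {
  "increments": [
    [-0.001, 0, 0.055, 0, 0, 0],
    [-0.002, 0.001, 0.193, 0, 0, 0],
    [-0.005, 0.001, 0.358, 0, 0, 0],
    [-0.006, 0.002, 0.495, 0, 0, 0],
    [-0.007, 0.002, 0.55, 0, 0, 0]
  ]
}}

```text
t: 3.38
tool_pos: [0.442, -0.0859, 0.1878]
orientation: [0.113, -3.137, -0.002]
force: [-0.4, 0.3, -0.4]
opening: 0.093
gripper_force: 0.0
```

Call:
{"name": "arm_command", "arguments": {
  "increments": [
    [0, 0, 0, 0, 0, 0],
    [0, 0, 0, 0, 0, 0],
    [0, 0, 0, 0, 0, 0],
    [0, 0, 0, 0, 0, 0],
    [0, 0, 0, 0, 0, 0]
  ],
  "fingers": 1,
  "force": 35
}}

```text
t: 4.0
tool_pos: [0.4436, -0.0875, 0.1908]
orientation: [-0.11, 3.138, -0.001]
force: [-0.3, 0.7, 6.1]
opening: 0.0638
gripper_force: 35.0
```

Call:
{"name": "arm_command", "arguments": {
  "increments": [
    [0, 0, -0.048, 0, 0, 0],
    [0, 0, -0.166, 0, 0, 0],
    [0, 0, -0.309, 0, 0, 0],
    [0, 0, -0.427, 0, 0, 0],
    [0, 0, -0.475, 0, 0, 0]
  ]
}}

```text
t: 4.62
tool_pos: [0.4432, -0.0874, 0.2862]
orientation: [-0.11, 3.138, -0.001]
force: [1.0, 0.5, -3.5]
opening: 0.064
gripper_force: 35.0
```

Call:
{"name": "arm_command", "arguments": {
  "increments": [
    [0.013, -0.056, 0, 0, 0, 0],
    [0.044, -0.194, 0, 0, 0, 0],
    [0.082, -0.361, 0, 0, 0, 0],
    [0.113, -0.5, 0, 0, 0, 0],
    [0.126, -0.555, 0, 0, 0, 0]
  ]
}}

```text
t: 5.25
tool_pos: [0.4246, -0.2013, 0.2833]
orientation: [0.107, -3.138, -0.002]
force: [0.0, 1.1, -4.4]
opening: 0.0639
gripper_force: 35.0
```

Call:
{"name": "arm_command", "arguments": {
  "increments": [
    [0.019, -0.047, 0, 0, 0, 0],
    [0.068, -0.164, 0, 0, 0, 0],
    [0.126, -0.304, 0, 0, 0, 0],
    [0.175, -0.421, 0, 0, 0, 0],
    [0.194, -0.468, 0, 0, 0, 0]
  ]
}}

```text
t: 5.88
tool_pos: [0.393, -0.2965, 0.2844]
orientation: [0.109, -3.139, -0.001]
force: [-0.5, -0.0, -3.5]
opening: 0.064
gripper_force: 35.0
```

```bash
python3 - <<'E'
from h import *
c=read_camera("wrist");save("w2",c["image"])
s=read_state();print(s["tool_pos"],s["force"],s["opening"])
for n,p in(("spindle top",[.393,-.2945,.054]),("base",[.393,-.2945,.008])):print(n,proj(c,p))
E
```

```text
[ 0.39293855 -0.29690526  0.28444339] [-1.14849791 -0.92712829 -3.57746775] 0.06404229048467301
spindle top (np.float64(319.8118279319609), np.float64(215.96415265724386))
base (np.float64(319.7057220917655), np.float64(199.36396592012582))
```

View pics/w2.png

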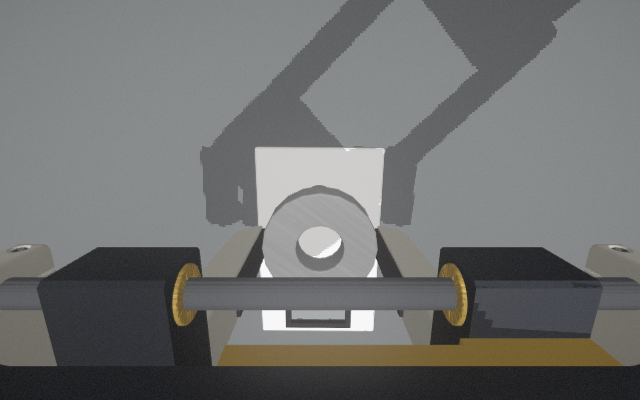

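Wrist view: the ring is held level with its hole at (320,242), and the board is square to the tool (edges at cols 255 and 383). The spindle top is predicted at (320,216), hidden behind the ring. Lowering.

Call:
{"name": "arm_command", "arguments": {
  "increments": [
    [0, 0.01, 0.04, 0, 0, 0],
    [0, 0.01, 0.13, 0, 0, 0],
    [0, 0.01, 0.24, 0, 0, 0],
    [0, 0.01, 0.33, 0, 0, 0],
    [0, 0.01, 0.37, 0, 0, 0]
  ]
}}

```text
t: 6.55
tool_pos: [0.3928, -0.2929, 0.2086]
orientation: [0.111, -3.138, -0.003]
force: [-0.5, 0.8, -3.2]
opening: 0.0641
gripper_force: 35.0
```

Call:
{"name": "arm_command", "arguments": {
  "increments": [
    [0, 0, 0.01, 0, 0, 0],
    [0, 0, 0.02, 0, 0, 0],
    [0, 0, 0.035, 0, 0, 0],
    [0, 0, 0.045, 0, 0, 0],
    [0, 0, 0.05, 0, 0, 0]
  ]
}}

```text
t: 7.18
tool_pos: [0.3933, -0.2939, 0.2007]
orientation: [-0.11, 3.14, -0.0]
force: [-0.0, 0.4, -3.3]
opening: 0.064
gripper_force: 35.0
```

Call:
{"name": "arm_command", "arguments": {
  "increments": [
    [0, 0, 0.004, 0, 0, 0],
    [0, 0, 0.008, 0, 0, 0],
    [0, 0, 0.011, 0, 0, 0],
    [0, 0, 0.011, 0, 0, 0],
    [0, 0, 0.011, 0, 0, 0]
  ]
}}

```text
t: 7.8
tool_pos: [0.3934, -0.2939, 0.1988]
orientation: [-0.11, 3.14, -0.0]
force: [-3.8, 2.6, 4.5]
opening: 0.0642
gripper_force: 35.0
```

Call:
{"name": "arm_command", "arguments": {
  "increments": [
    [0, 0, 0, 0, 0, 0],
    [0, 0, 0, 0, 0, 0],
    [0, 0, 0, 0, 0, 0],
    [0, 0, 0, 0, 0, 0],
    [0, 0, 0, 0, 0, 0]
  ],
  "fingers": -0.7
}}

```text
t: 8.43
tool_pos: [0.3933, -0.2939, 0.1985]
orientation: [-0.11, 3.14, -0.0]
force: [-0.1, -0.0, 0.6]
opening: 0.079
gripper_force: 0.0
```

```bash
python3 - <<'E'
from h import *
c=json.load(open("cmd.json"));p=np.radians(c[3])
c=[c[0]+.002*np.cos(p),c[1]+.002*np.sin(p),.285-.074-.01-.0022,c[3]];json.dump(c,open("cmd.json","w"))
plan((.393,-.294,.30,94),(.52,-.19,.30,94),(.640,-.082,.28,94),(.652,-.076,.19,94),(.652,-.076,.285,94),(.54,-.17,.30,94),(.40,-.285,.30,94),(.393,-.294,.295,94))
E
```

```text
-> [0.393, -0.294, 0.3, 94.0] final [-0.001, 0.0, -0.506, 0.0, 0.0, 0.0]
[[-0.0, 0.0, -0.051, 0.0, 0.0, 0.0], [-0.0, 0.0, -0.177, 0.0, 0.0, 0.0], [-0.001, 0.0, -0.329, 0.0, 0.0, 0.0], [-0.001, 0.0, -0.455, 0.0, 0.0, 0.0], [-0.001, 0.0, -0.506, 0.0, 0.0, 0.0]]
-> [0.52, -0.19, 0.3, 94.0] final [-0.67, 0.475, -0.0, 0.0, 0.0, 0.0]
[[-0.067, 0.048, -0.0, 0.0, 0.0, 0.0], [-0.234, 0.166, -0.0, 0.0, 0.0, 0.0], [-0.436, 0.309, -0.0, 0.0, 0.0, 0.0], [-0.603, 0.427, -0.0, 0.0, 0.0, 0.0], [-0.67, 0.475, -0.0, 0.0, 0.0, 0.0]]
-> [0.64, -0.082, 0.28, 94.0] final [-0.636, 0.496, 0.1, 0.0, 0.0, 0.0]
[[-0.064, 0.05, 0.01, 0.0, 0.0, 0.0], [-0.223, 0.174, 0.035, 0.0, 0.0, 0.0], [-0.413, 0.322, 0.065, 0.0, 0.0, 0.0], [-0.572, 0.446, 0.09, 0.0, 0.0, 0.0], [-0.636, 0.496, 0.1, 0.0, 0.0, 0.0]]
-> [0.652, -0.076, 0.19, 94.0] final [-0.062, 0.026, 0.45, 0.0, 0.0, 0.0]
[[-0.006, 0.003, 0.045, 0.0, 0.0, 0.0], [-0.022, 0.009, 0.158, 0.0, 0.0, 0.0], [-0.04, 0.017, 0.293, 0.0, 0.0, 0.0], [-0.056, 0.023, 0.405, 0.0, 0.0, 0.0], [-0.062, 0.026, 0.45, 0.0, 0.0, 0.0]]
-> [0.652, -0.076, 0.285, 94.0] final [-0.0, -0.0
[... 313 characters left out ...]
0.0, 0.0], [0.207, -0.15, -0.026, 0.0, 0.0, 0.0], [0.384, -0.28, -0.049, 0.0, 0.0, 0.0], [0.532, -0.387, -0.068, 0.0, 0.0, 0.0], [0.591, -0.43, -0.075, 0.0, 0.0, 0.0]]
-> [0.4, -0.285, 0.3, 94.0] final [0.739, -0.524, -0.0, 0.0, 0.0, 0.0]
[[0.074, -0.052, -0.0, 0.0, 0.0, 0.0], [0.259, -0.183, -0.0, 0.0, 0.0, 0.0], [0.48, -0.341, -0.0, 0.0, 0.0, 0.0], [0.665, -0.472, -0.0, 0.0, 0.0, 0.0], [0.739, -0.524, -0.0, 0.0, 0.0, 0.0]]
-> [0.393, -0.294, 0.295, 94.0] final [0.038, -0.043, 0.025, 0.0, 0.0, 0.0]
[[0.004, -0.004, 0.003, 0.0, 0.0, 0.0], [0.013, -0.015, 0.009, 0.0, 0.0, 0.0], [0.025, -0.028, 0.016, 0.0, 0.0, 0.0], [0.034, -0.039, 0.023, 0.0, 0.0, 0.0], [0.038, -0.043, 0.025, 0.0, 0.0, 0.0]]
```

Call:
{"name": "arm_command", "arguments": {
  "increments": [
    [0, 0, -0.051, 0, 0, 0],
    [0, 0, -0.177, 0, 0, 0],
    [-0.001, 0, -0.329, 0, 0, 0],
    [-0.001, 0, -0.455, 0, 0, 0],
    [-0.001, 0, -0.506, 0, 0, 0]
  ]
}}

```text
t: 9.05
tool_pos: [0.394, -0.2943, 0.3022]
orientation: [-0.11, 3.137, -0.004]
force: [0.0, -0.0, -0.3]
opening: 0.0789
gripper_force: 0.0
```

Call:
{"name": "arm_command", "arguments": {
  "increments": [
    [-0.067, 0.048, 0, 0, 0, 0],
    [-0.234, 0.166, 0, 0, 0, 0],
    [-0.436, 0.309, 0, 0, 0, 0],
    [-0.603, 0.427, 0, 0, 0, 0],
    [-0.67, 0.475, 0, 0, 0, 0]
  ]
}}

```text
t: 9.68
tool_pos: [0.5218, -0.1872, 0.2981]
orientation: [0.114, -3.138, -0.002]
force: [-0.7, 0.4, -0.2]
opening: 0.0791
gripper_force: 0.0
```

Call:
{"name": "arm_command", "arguments": {
  "increments": [
    [-0.064, 0.05, 0.01, 0, 0, 0],
    [-0.223, 0.174, 0.035, 0, 0, 0],
    [-0.413, 0.322, 0.065, 0, 0, 0],
    [-0.572, 0.446, 0.09, 0, 0, 0],
    [-0.636, 0.496, 0.1, 0, 0, 0]
  ]
}}

```text
t: 10.3
tool_pos: [0.6411, -0.0806, 0.2785]
orientation: [0.112, -3.138, -0.001]
force: [-0.2, -0.7, -0.7]
opening: 0.0789
gripper_force: 0.0
```

```bash
python3 - <<'E'
from h import *
c=read_camera("wrist");save("w3",c["image"]);rings(c,.018);print(proj(c,[.652,-.076,.018]))
c=read_camera("scene")
save("s3",np.vstack([cv2.resize(cv2.copyMakeBorder(im,0,0,0,0,cv2.BORDER_CONSTANT),(720,280)) for im in (c["image"][215:345,80:414],read_camera("wrist")["image"][100:349])]))
E
```

```text
blob px (457, 207, 61, 50) [0.6577 0.064 ] 0.0257
blob px (302, 199, 45, 44) [ 0.6549 -0.0742] 0.0193
blob px (536, 93, 50, 43) [0.5578 0.0998] 0.0186
blob px (310, 87, 39, 45) [ 0.566  -0.0768] 0.0167
blob px (427, 77, 42, 46) [0.552  0.0117] 0.0166
blob px (0, 0, 129, 39) [ 0.5173 -0.2713] 0.0474
blob px (12, 0, 67, 14) [ 0.5113 -0.2812] 0.0228
(np.float64(321.92104314813315), np.float64(217.48422016044725))
```

View pics/s3.png

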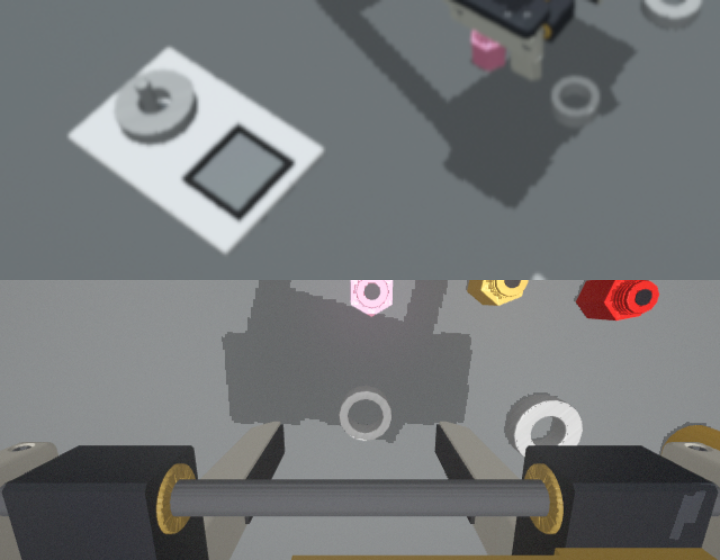

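The large ring is threaded and flat (top crop, (155,105)). Small ring centre is at wrist px (324,221), world (0.654,-0.0745), between the open fingers.

Call:
{"name": "arm_command", "arguments": {
  "increments": [
    [-0.007, 0.003, 0.045, 0, 0, 0],
    [-0.024, 0.01, 0.158, 0, 0, 0],
    [-0.045, 0.02, 0.293, 0, 0, 0],
    [-0.062, 0.027, 0.405, 0, 0, 0],
    [-0.069, 0.03, 0.45, 0, 0, 0]
  ]
}}

```text
t: 11.08
tool_pos: [0.6527, -0.0748, 0.1867]
orientation: [0.11, -3.136, -0.001]
force: [-0.4, -0.3, -0.2]
opening: 0.0791
gripper_force: 0.0
```

Call:
{"name": "arm_command", "arguments": {
  "increments": [
    [0, 0, 0, 0, 0, 0],
    [0, 0, 0, 0, 0, 0],
    [0, 0, 0, 0, 0, 0],
    [0, 0, 0, 0, 0, 0],
    [0, 0, 0, 0, 0, 0]
  ],
  "fingers": 1,
  "force": 25
}}

```text
t: 11.7
tool_pos: [0.654, -0.075, 0.1903]
orientation: [-0.11, 3.139, -0.0]
force: [0.1, -0.6, 2.9]
opening: 0.0396
gripper_force: 25.0
```

Call:
{"name": "arm_command", "arguments": {
  "increments": [
    [0, 0, -0.048, 0, 0, 0],
    [0, 0, -0.166, 0, 0, 0],
    [0, 0, -0.309, 0, 0, 0],
    [0, 0, -0.427, 0, 0, 0],
    [0, 0, -0.475, 0, 0, 0]
  ]
}}

```text
t: 12.32
tool_pos: [0.6543, -0.0749, 0.2872]
orientation: [-0.11, 3.137, -0.001]
force: [0.4, -1.4, -0.6]
opening: 0.0394
gripper_force: 25.0
```

Call:
{"name": "arm_command", "arguments": {
  "increments": [
    [0.059, -0.043, -0.007, 0, 0, 0],
    [0.207, -0.15, -0.026, 0, 0, 0],
    [0.384, -0.28, -0.049, 0, 0, 0],
    [0.532, -0.387, -0.068, 0, 0, 0],
    [0.591, -0.43, -0.075, 0, 0, 0]
  ]
}}

```text
t: 12.95
tool_pos: [0.5397, -0.1703, 0.2984]
orientation: [0.107, -3.137, -0.001]
force: [-0.3, -1.7, -0.8]
opening: 0.0396
gripper_force: 25.0
```

Call:
{"name": "arm_command", "arguments": {
  "increments": [
    [0.074, -0.052, 0, 0, 0, 0],
    [0.259, -0.183, 0, 0, 0, 0],
    [0.48, -0.341, 0, 0, 0, 0],
    [0.665, -0.472, 0, 0, 0, 0],
    [0.739, -0.524, 0, 0, 0, 0]
  ]
}}

```text
t: 13.58
tool_pos: [0.4003, -0.2849, 0.2993]
orientation: [0.108, -3.139, -0.0]
force: [-0.2, 0.0, -1.8]
opening: 0.0391
gripper_force: 25.0
```

Call:
{"name": "arm_command", "arguments": {
  "increments": [
    [0.005, -0.005, 0.003, 0, 0, 0],
    [0.016, -0.016, 0.009, 0, 0, 0],
    [0.03, -0.03, 0.016, 0, 0, 0],
    [0.045, -0.047, 0.023, 0, 0, 0],
    [0.045, -0.047, 0.025, 0, 0, 0]
  ]
}}

```text
t: 14.2
tool_pos: [0.3936, -0.2939, 0.2945]
orientation: [0.111, -3.139, -0.0]
force: [-0.3, -0.1, -0.1]
opening: 0.0395
gripper_force: 25.0
```

```bash
python3 - <<'E'
from h import *
c=read_camera("wrist");save("w4",c["image"][130:290,200:440].repeat(3,0).repeat(3,1))
s=read_state();print(s["tool_pos"],s["force"],s["opening"]);print(proj(c,[.393,-.2945,.054]))
E
```

```text
[ 0.39357909 -0.29381836  0.29452742] [-0.82806571 -0.33022587 -0.89519235] 0.03957781328335036
(np.float64(316.4866475533673), np.float64(210.80149488603197))
```

View pics/w4.png

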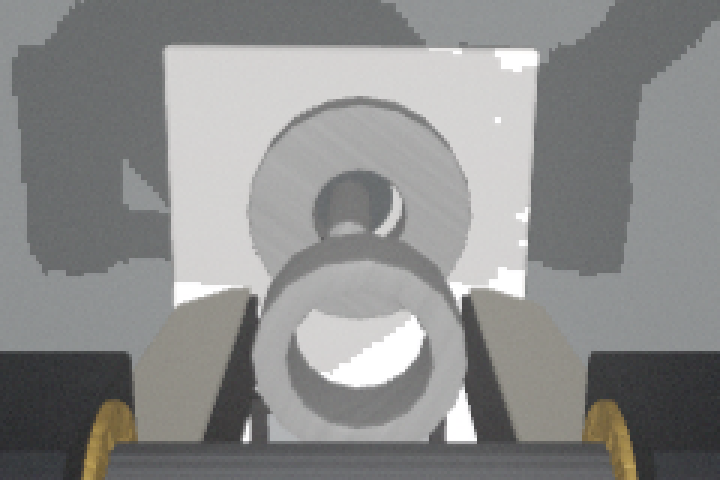

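Wrist crop: the spindle (crop col 348) stands about 3 mm toward -y of the two ring centres (col 360), within the 7 mm play. I'll shift by that much and lower.

Call:
{"name": "arm_command", "arguments": {
  "increments": [
    [0, -0.012, 0.03, 0, 0, 0],
    [0, -0.012, 0.12, 0, 0, 0],
    [0, -0.012, 0.22, 0, 0, 0],
    [0, -0.012, 0.32, 0, 0, 0],
    [0, -0.012, 0.36, 0, 0, 0]
  ]
}}

```text
t: 14.88
tool_pos: [0.3929, -0.2955, 0.2202]
orientation: [0.11, -3.137, -0.004]
force: [-0.0, -0.5, -0.0]
opening: 0.0393
gripper_force: 25.0
```

Call:
{"name": "arm_command", "arguments": {
  "increments": [
    [0, 0, 0.006, 0, 0, 0],
    [0, 0, 0.013, 0, 0, 0],
    [0, 0, 0.022, 0, 0, 0],
    [0, 0, 0.03, 0, 0, 0],
    [0, 0, 0.03, 0, 0, 0]
  ]
}}

```text
t: 15.5
tool_pos: [0.3937, -0.2963, 0.2168]
orientation: [-0.11, 3.14, -0.0]
force: [-0.2, 0.3, -0.8]
opening: 0.0395
gripper_force: 25.0
```

Call:
{"name": "arm_command", "arguments": {
  "increments": [
    [0, 0, 0.003, 0, 0, 0],
    [0, 0, 0.004, 0, 0, 0],
    [0, 0, 0.004, 0, 0, 0],
    [0, 0, 0.004, 0, 0, 0],
    [0, 0, 0.004, 0, 0, 0]
  ]
}}

```text
t: 16.12
tool_pos: [0.3938, -0.2964, 0.2162]
orientation: [-0.11, 3.139, -0.0]
force: [-1.1, 1.7, 5.4]
opening: 0.0396
gripper_force: 25.0
```

Call:
{"name": "arm_command", "arguments": {
  "increments": [
    [0, 0, 0, 0, 0, 0],
    [0, 0, 0, 0, 0, 0],
    [0, 0, 0, 0, 0, 0],
    [0, 0, 0, 0, 0, 0],
    [0, 0, 0, 0, 0, 0]
  ],
  "fingers": -0.3
}}

```text
t: 16.75
tool_pos: [0.3937, -0.2963, 0.2159]
orientation: [-0.11, 3.14, -0.0]
force: [-0.4, -0.1, -1.0]
opening: 0.0604
gripper_force: 0.0
```

```bash
python3 - <<'E'
from h import *
json.dump([.393,-.2965,.2162,94.02],open("cmd.json","w"))
plan((.393,-.2965,.31,94),(.48,-.14,.32,94),(.545,.0045,.31,94))
E
```

```text
-> [0.393, -0.2965, 0.31, 94.0] final [0.0, 0.0, -0.469, 0.0, 0.0, 0.0]
[[0.0, 0.0, -0.047, 0.0, 0.0, 0.0], [0.0, 0.0, -0.164, 0.0, 0.0, 0.0], [0.0, 0.0, -0.305, 0.0, 0.0, 0.0], [0.0, 0.0, -0.422, 0.0, 0.0, 0.0], [0.0, 0.0, -0.469, 0.0, 0.0, 0.0]]
-> [0.48, -0.14, 0.32, 94.0] final [-0.489, 0.75, -0.05, 0.0, 0.0, 0.0]
[[-0.049, 0.075, -0.005, 0.0, 0.0, 0.0], [-0.171, 0.262, -0.017, 0.0, 0.0, 0.0], [-0.318, 0.488, -0.033, 0.0, 0.0, 0.0], [-0.44, 0.675, -0.045, 0.0, 0.0, 0.0], [-0.489, 0.75, -0.05, 0.0, 0.0, 0.0]]
-> [0.545, 0.0045, 0.31, 94.0] final [-0.375, 0.698, 0.05, 0.0, 0.0, 0.0]
[[-0.038, 0.07, 0.005, 0.0, 0.0, 0.0], [-0.131, 0.244, 0.017, 0.0, 0.0, 0.0], [-0.244, 0.454, 0.033, 0.0, 0.0, 0.0], [-0.338, 0.628, 0.045, 0.0, 0.0, 0.0], [-0.375, 0.698, 0.05, 0.0, 0.0, 0.0]]
```

Call:
{"name": "arm_command", "arguments": {
  "increments": [
    [0, 0, -0.047, 0, 0, 0],
    [0, 0, -0.164, 0, 0, 0],
    [0, 0, -0.305, 0, 0, 0],
    [0, 0, -0.422, 0, 0, 0],
    [0, 0, -0.469, 0, 0, 0]
  ]
}}

```text
t: 17.38
tool_pos: [0.3941, -0.2967, 0.312]
orientation: [-0.11, 3.137, -0.004]
force: [-0.5, -0.4, 0.5]
opening: 0.0604
gripper_force: 0.0
```

Call:
{"name": "arm_command", "arguments": {
  "increments": [
    [-0.049, 0.075, -0.005, 0, 0, 0],
    [-0.171, 0.262, -0.017, 0, 0, 0],
    [-0.318, 0.488, -0.033, 0, 0, 0],
    [-0.44, 0.675, -0.045, 0, 0, 0],
    [-0.489, 0.75, -0.05, 0, 0, 0]
  ]
}}

```text
t: 18.0
tool_pos: [0.4812, -0.1368, 0.3186]
orientation: [0.115, -3.138, -0.002]
force: [-1.5, 0.0, -0.5]
opening: 0.0601
gripper_force: 0.0
```

Call:
{"name": "arm_command", "arguments": {
  "increments": [
    [-0.038, 0.07, 0.005, 0, 0, 0],
    [-0.131, 0.244, 0.017, 0, 0, 0],
    [-0.244, 0.454, 0.033, 0, 0, 0],
    [-0.338, 0.628, 0.045, 0, 0, 0],
    [-0.375, 0.698, 0.05, 0, 0, 0]
  ]
}}

```text
t: 18.62
tool_pos: [0.5459, 0.006, 0.3089]
orientation: [0.112, -3.138, -0.0]
force: [-0.7, -0.1, -0.5]
opening: 0.0605
gripper_force: 0.0
```

```bash
python3 - <<'E'
from h import *
c=read_camera("wrist");s=read_camera("scene")
save("w5",np.vstack([cv2.resize(s["image"][215:345,80:414],(720,280)),cv2.resize(c["image"][140:260,220:460],(720,360)) [:310]]))
cv2.imwrite("w5full.png",c["image"][...,::-1])
h=cv2.cvtColor(c["image"],cv2.COLOR_RGB2HSV).astype(int)
cs,_=cv2.findContours(((h[...,0]>13)&(h[...,0]<32)&(h[...,1]>90)).astype(np.uint8),0,1)
for k in cs:
    if cv2.contourArea(k)>200: print(cv2.boundingRect(k))
print(proj(c,[.553,.0045,.042]),proj(c,[.553,.0045,.03]))
E
```

```text
(208, 338, 406, 29)
(433, 263, 27, 64)
(179, 263, 29, 64)
(303, 183, 32, 40)
(392, 7, 36, 51)
(np.float64(315.152945958517), np.float64(210.33978455386216)) (np.float64(315.33136480098585), np.float64(206.33040706313747))
```

View pics/w5.png

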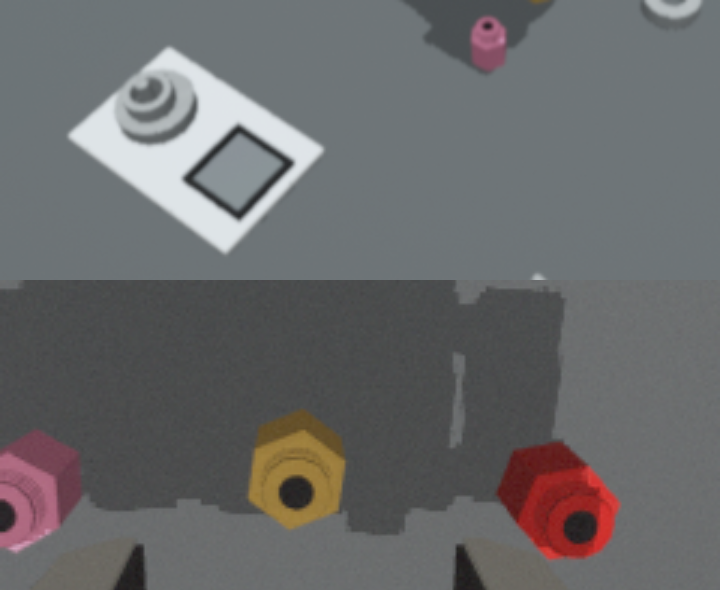

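The small ring lies on the large one (top crop). Brass adaptor: bore at crop (295,491), right flat's edge from (345,460) to (341,507), lower corner (293,528). Red and pink stand either side of it, clear of the fingers.

```bash
python3 - <<'E'
from h import *
c=read_camera("wrist")
F=lambda u,v,z:ray(c,220+u/3,140+(v-280)/3,z)
print("bore",F(295,491,.042))
h=cv2.cvtColor(c["image"],cv2.COLOR_RGB2HSV).astype(int)
m=((h[...,0]>13)&(h[...,0]<32)&(h[...,1]>90)&(h[...,2]>115)).astype(np.uint8);m[:, :290]=0;m[:,350:]=0;m[:170]=0;m[240:]=0
k=max(cv2.findContours(m,0,1)[0],key=cv2.contourArea);hull=cv2.convexHull(k)
q=cv2.approxPolyDP(hull,2.2,True)[:,0]
P=np.array([F(0,0,.03) if 0 else ray(c,*p,.03)[:2] for p in q.astype(float)])
print(q.tolist(),np.round(P,4).tolist(),P.mean(0),cv2.minEnclosingCircle(P.astype(np.float32)))
e=np.roll(P,-1,0)-P
print(np.round(np.degrees(np.arctan2(e[:,1],e[:,0])),1),np.round(np.linalg.norm(e,axis=1),4),"normal mod 60:",np.round((np.degrees(np.arctan2(e[:,1],e[:,0]))+90)%60,1))
E
```

```text
bore [0.55273579 0.00651265 0.042     ]
[[322, 190], [335, 200], [332, 217], [316, 222], [303, 212], [305, 197]] [[0.5377, 0.0086], [0.5459, 0.0207], [0.5618, 0.0194], [0.5675, 0.0054], [0.559, -0.0068], [0.5451, -0.0058]] [0.55281821 0.00692277] ((0.5528016090393066, 0.007117313798516989), 0.015306144952774048)
[  55.8   -4.8  -67.6 -125.   176.1  117.1] [0.0146 0.016  0.0151 0.0149 0.014  0.0162] normal mod 60: [25.8 25.2 22.4 25.  26.1 27.1]
```

```bash
python3 - <<'E'
from h import *
plan((.5526,.0066,.25,85.3),(.5526,.0066,.2,85.3),(.5526,.0066,.31,85.3),(.52,-.15,.31,90),(.488,-.289,.30,94))
E
```

```text
-> [0.5526, 0.0066, 0.25, 85.3] final [-0.038, 0.008, 0.3, 0.0, 0.0, 0.048]
[[-0.004, 0.001, 0.03, 0.0, 0.0, 0.005], [-0.013, 0.003, 0.105, 0.0, 0.0, 0.017], [-0.025, 0.005, 0.195, 0.0, 0.0, 0.031], [-0.034, 0.007, 0.27, 0.0, 0.0, 0.043], [-0.038, 0.008, 0.3, 0.0, 0.0, 0.048]]
-> [0.5526, 0.0066, 0.2, 85.3] final [-0.0, -0.0, 0.25, 0.0, 0.0, 0.0]
[[-0.0, -0.0, 0.025, 0.0, 0.0, 0.0], [-0.0, -0.0, 0.087, 0.0, 0.0, 0.0], [-0.0, -0.0, 0.163, 0.0, 0.0, 0.0], [-0.0, -0.0, 0.225, 0.0, 0.0, 0.0], [-0.0, -0.0, 0.25, 0.0, 0.0, 0.0]]
-> [0.5526, 0.0066, 0.31, 85.3] final [-0.0, -0.0, -0.55, 0.0, 0.0, 0.0]
[[-0.0, -0.0, -0.055, 0.0, 0.0, 0.0], [-0.0, -0.0, -0.193, 0.0, 0.0, 0.0], [-0.0, -0.0, -0.358, 0.0, 0.0, 0.0], [-0.0, -0.0, -0.495, 0.0, 0.0, 0.0], [-0.0, -0.0, -0.55, 0.0, 0.0, 0.0]]
-> [0.52, -0.15, 0.31, 90.0] final [0.099, -0.794, 0.0, 0.0, 0.0, -0.026]
[[0.01, -0.079, 0.0, 0.0, 0.0, -0.003], [0.035, -0.278, 0.0, 0.0, 0.0, -0.009], [0.064, -0.516, 0.0, 0.0, 0.0, -0.017], [0.089, -0.715, 0.0, 0.0, 0.0, -0.023], [0.099, -0.794, 0.0, 0.0, 0.0, -0.026]]
-> [0.488, -0.289, 0.3, 94.0] final [0.161, -0.695, 0.05, 0.0, 0.0, -0.022]
[[0.016, -0.069, 0.005, 0.0, 0.0, -0.002], [0.056, -0.243, 0.017, 0.0, 0.0, -0.008], [0.105, -0.452, 0.033, 0.0, 0.0, -0.014], [0.145, -0.625, 0.045, 0.0, 0.0, -0.02], [0.161, -0.695, 0.05, 0.0, 0.0, -0.022]]
```

Call:
{"name": "arm_command", "arguments": {
  "increments": [
    [-0.004, 0.001, 0.03, 0, 0, 0.005],
    [-0.013, 0.003, 0.105, 0, 0, 0.017],
    [-0.025, 0.005, 0.195, 0, 0, 0.031],
    [-0.034, 0.007, 0.27, 0, 0, 0.043],
    [-0.038, 0.008, 0.3, 0, 0, 0.048]
  ]
}}

```text
t: 19.4
tool_pos: [0.5525, 0.0057, 0.2484]
orientation: [-0.13, -3.137, 0.0]
force: [0.4, 0.0, -0.4]
opening: 0.0606
gripper_force: 0.0
```

Call:
{"name": "arm_command", "arguments": {
  "increments": [
    [0, 0, 0.025, 0, 0, 0],
    [0, 0, 0.087, 0, 0, 0],
    [0, 0, 0.163, 0, 0, 0],
    [0, 0, 0.225, 0, 0, 0],
    [0, 0, 0.25, 0, 0, 0]
  ]
}}

```text
t: 20.02
tool_pos: [0.5526, 0.0069, 0.1982]
orientation: [-0.126, -3.137, -0.0]
force: [-0.4, -0.4, -0.7]
opening: 0.0606
gripper_force: 0.0
```

Call:
{"name": "arm_command", "arguments": {
  "increments": [
    [0, 0, 0, 0, 0, 0],
    [0, 0, 0, 0, 0, 0],
    [0, 0, 0, 0, 0, 0],
    [0, 0, 0, 0, 0, 0],
    [0, 0, 0, 0, 0, 0]
  ],
  "fingers": 1,
  "force": 25
}}

```text
t: 20.65
tool_pos: [0.5534, 0.0068, 0.2002]
orientation: [0.126, 3.138, -0.0]
force: [-1.9, -0.4, 2.1]
opening: 0.0264
gripper_force: 25.0
```

Call:
{"name": "arm_command", "arguments": {
  "increments": [
    [0, 0, -0.055, 0, 0, 0],
    [0, 0, -0.193, 0, 0, 0],
    [0, 0, -0.358, 0, 0, 0],
    [0, 0, -0.495, 0, 0, 0],
    [0, 0, -0.55, 0, 0, 0]
  ]
}}

```text
t: 21.28
tool_pos: [0.5537, 0.0069, 0.3122]
orientation: [0.126, 3.136, -0.0]
force: [-0.1, -0.3, -1.8]
opening: 0.0267
gripper_force: 25.0
```

Call:
{"name": "arm_command", "arguments": {
  "increments": [
    [0.01, -0.079, 0, 0, 0, -0.003],
    [0.035, -0.278, 0, 0, 0, -0.009],
    [0.064, -0.516, 0, 0, 0, -0.017],
    [0.089, -0.715, 0, 0, 0, -0.023],
    [0.099, -0.794, 0, 0, 0, -0.026]
  ]
}}

```text
t: 21.9
tool_pos: [0.5197, -0.1517, 0.3089]
orientation: [-0.001, -3.14, -0.0]
force: [-0.2, 0.3, -1.2]
opening: 0.0267
gripper_force: 25.0
```

Call:
{"name": "arm_command", "arguments": {
  "increments": [
    [0.016, -0.069, 0.005, 0, 0, -0.002],
    [0.056, -0.243, 0.017, 0, 0, -0.008],
    [0.105, -0.452, 0.033, 0, 0, -0.014],
    [0.145, -0.625, 0.045, 0, 0, -0.02],
    [0.161, -0.695, 0.05, 0, 0, -0.022]
  ]
}}

```text
t: 22.52
tool_pos: [0.488, -0.2901, 0.2991]
orientation: [0.109, -3.139, -0.001]
force: [0.2, 0.0, -1.2]
opening: 0.0268
gripper_force: 25.0
```

```bash
python3 - <<'E'
from h import *
c=read_camera("wrist");save("w6",c["image"][100:300,180:460].repeat(2,0).repeat(2,1))
s=read_state();print(s["tool_pos"],s["force"],s["opening"])
a=np.radians(4);o=np.array([.393,-.296]);ux=np.array([np.cos(a),np.sin(a)]);uy=np.array([-ux[1],ux[0]])
print([np.round(proj(c,[*(o+ux*(.095+i*.026)+uy*j*.026),.014])-np.array([180,100]))*2 for i,j in((-1,-1),(-1,1),(1,1),(1,-1))])
E
```

```text
[ 0.48786654 -0.29077415  0.29904857] [-1.28279009 -0.65074182 -1.26826156] 0.026696078131549342
[array([218., 136.]), array([336., 136.]), array([334., 248.]), array([220., 248.])]
```

View pics/w6.png

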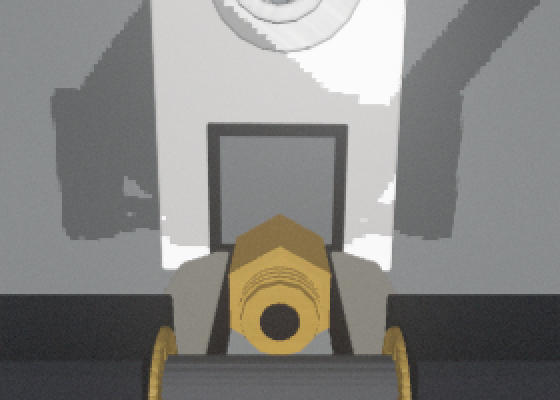

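Wrist view: the pocket's inner corners at crop (220,136) and (336,136) match the predictions, and the adaptor is upright and centred. Lowering.

Call:
{"name": "arm_command", "arguments": {
  "increments": [
    [0, 0, 0.04, 0, 0, 0],
    [0, 0, 0.14, 0, 0, 0],
    [0, 0, 0.26, 0, 0, 0],
    [0, 0, 0.36, 0, 0, 0],
    [0, 0, 0.4, 0, 0, 0]
  ]
}}

```text
t: 23.2
tool_pos: [0.4881, -0.2877, 0.2173]
orientation: [0.112, -3.137, -0.003]
force: [-0.4, 0.3, -1.0]
opening: 0.0269
gripper_force: 25.0
```

Call:
{"name": "arm_command", "arguments": {
  "increments": [
    [0, 0, 0.01, 0, 0, 0],
    [0, 0, 0.03, 0, 0, 0],
    [0, 0, 0.045, 0, 0, 0],
    [0, 0, 0.055, 0, 0, 0],
    [0, 0, 0.058, 0, 0, 0]
  ]
}}

```text
t: 23.82
tool_pos: [0.4886, -0.2889, 0.2082]
orientation: [-0.11, 3.14, -0.0]
force: [-1.4, 1.1, 4.5]
opening: 0.0267
gripper_force: 25.0
```

Call:
{"name": "arm_command", "arguments": {
  "increments": [
    [0, 0, 0, 0, 0, 0],
    [0, 0, 0, 0, 0, 0],
    [0, 0, 0, 0, 0, 0],
    [0, 0, 0, 0, 0, 0],
    [0, 0, 0, 0, 0, 0]
  ],
  "fingers": -0.3
}}

```text
t: 24.45
tool_pos: [0.4886, -0.2889, 0.2082]
orientation: [-0.11, 3.14, -0.0]
force: [-0.2, 0.0, -0.3]
opening: 0.0602
gripper_force: 0.0
```

```bash
python3 - <<'E'
from h import *
c=json.load(open("cmd.json"));c[2]-=.0916;json.dump(c,open("cmd.json","w"))
print(c);s=read_state();print(s["tool_pos"],s["opening"],s["force"])
plan((.488,-.289,.31,94),(.56,-.12,.32,97),(.645,.06,.28,99.8),(.657,.0635,.19,99.8))
E
```

```text
[0.4879607370352459, -0.289092418076718, 0.20840000000000003, 94.02]
[ 0.48863987 -0.28888891  0.2081511 ] 0.060235141373710624 [-0.18013106  0.03594995 -0.30645515]
-> [0.488, -0.289, 0.31, 94.0] final [-0.0, 0.0, -0.508, 0.0, 0.0, 0.0]
[[-0.0, 0.0, -0.051, 0.0, 0.0, 0.0], [-0.0, 0.0, -0.178, 0.0, 0.0, 0.0], [-0.0, 0.0, -0.33, 0.0, 0.0, 0.0], [-0.0, 0.0, -0.457, 0.0, 0.0, 0.0], [-0.0, 0.0, -0.508, 0.0, 0.0, 0.0]]
-> [0.56, -0.12, 0.32, 97.0] final [-0.419, 0.818, -0.05, 0.0, 0.0, -0.017]
[[-0.042, 0.082, -0.005, 0.0, 0.0, -0.002], [-0.147, 0.286, -0.017, 0.0, 0.0, -0.006], [-0.272, 0.532, -0.033, 0.0, 0.0, -0.011], [-0.377, 0.736, -0.045, 0.0, 0.0, -0.015], [-0.419, 0.818, -0.05, 0.0, 0.0, -0.017]]
-> [0.645, 0.06, 0.28, 99.8] final [-0.532, 0.841, 0.2, 0.0, 0.0, -0.015]
[[-0.053, 0.084, 0.02, 0.0, 0.0, -0.002], [-0.186, 0.294, 0.07, 0.0, 0.0, -0.005], [-0.346, 0.547, 0.13, 0.0, 0.0, -0.01], [-0.479, 0.757, 0.18, 0.0, 0.0, -0.013], [-0.532, 0.841, 0.2, 0.0, 0.0, -0.015]]
-> [0.657, 0.0635, 0.19, 99.8] final [-0.062, 0.007, 0.45, 0.0, 0.0, -0.0]
[[-0.006, 0.001, 0.045, 0.0, 0.0, -0.0], [-0.022, 0.002, 0.158, 0.0, 0.0, -0.0], [-0.04, 0.005, 0.293, 0.0, 0.0, -0.0], [-0.056, 0.006, 0.405, 0.0, 0.0, -0.0], [-0.062, 0.007, 0.45, 0.0, 0.0, -0.0]]
```

Call:
{"name": "arm_command", "arguments": {
  "increments": [
    [0, 0, -0.051, 0, 0, 0],
    [0, 0, -0.178, 0, 0, 0],
    [0, 0, -0.33, 0, 0, 0],
    [0, 0, -0.457, 0, 0, 0],
    [0, 0, -0.508, 0, 0, 0]
  ]
}}

```text
t: 25.08
tool_pos: [0.4892, -0.2893, 0.3124]
orientation: [-0.11, 3.137, -0.004]
force: [-0.2, -0.2, 0.4]
opening: 0.0606
gripper_force: 0.0
```

Call:
{"name": "arm_command", "arguments": {
  "increments": [
    [-0.042, 0.082, -0.005, 0, 0, -0.002],
    [-0.147, 0.286, -0.017, 0, 0, -0.006],
    [-0.272, 0.532, -0.033, 0, 0, -0.011],
    [-0.377, 0.736, -0.045, 0, 0, -0.015],
    [-0.419, 0.818, -0.05, 0, 0, -0.017]
  ],
  "fingers": -0.7
}}

```text
t: 25.7
tool_pos: [0.5611, -0.1164, 0.3183]
orientation: [0.2, -3.133, -0.002]
force: [-0.1, 0.5, -0.2]
opening: 0.0791
gripper_force: 0.0
```

Call:
{"name": "arm_command", "arguments": {
  "increments": [
    [-0.053, 0.084, 0.02, 0, 0, -0.002],
    [-0.186, 0.294, 0.07, 0, 0, -0.005],
    [-0.346, 0.547, 0.13, 0, 0, -0.01],
    [-0.479, 0.757, 0.18, 0, 0, -0.013],
    [-0.532, 0.841, 0.2, 0, 0, -0.015]
  ]
}}

```text
t: 26.32
tool_pos: [0.6457, 0.0624, 0.2777]
orientation: [0.27, -3.128, -0.001]
force: [-0.9, -0.5, -0.5]
opening: 0.079
gripper_force: 0.0
```

```bash
python3 - <<'E'
from h import *
c=read_camera("wrist");rings(c,.018);print(proj(c,[.657,.0635,.018]))
s=read_camera("scene");save("w7",np.vstack([cv2.resize(s["image"][215:345,80:414],(720,280)),cv2.resize(c["image"][120:320,120:640],(720,277))]))
E
```

```text
blob px (288, 190, 60, 58) [0.658 0.065] 0.0255
blob px (353, 78, 44, 42) [0.5566 0.0904] 0.0163
blob px (115, 44, 46, 49) [ 0.5658 -0.0843] 0.0174
blob px (574, 8, 66, 109) [0.5024 0.2609] 0.0443
blob px (550, 0, 90, 134) [0.5073 0.2555] 0.057
(np.float64(316.4524252313033), np.float64(218.03699552910717))
```

View pics/w7.png

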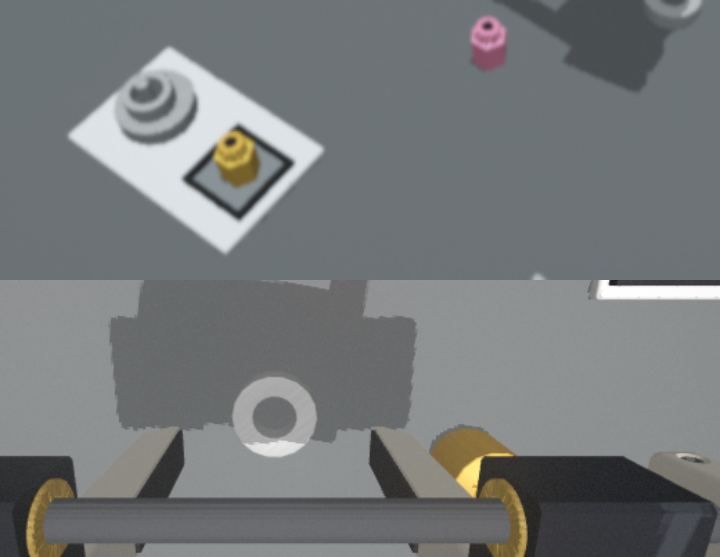

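Top crop: the adaptor stands upright in the square pocket. Medium ring at wrist px (318,219), world (0.658,0.065). The knobbed weight is clear of the fingers.

```bash
python3 - <<'E'
from h import *
c=json.load(open("cmd.json"));c[0]=.6575;c[1]=.0645;json.dump(c,open("cmd.json","w"))
plan((.6575,.0645,.295,99.8),(.52,.165,.31,100),(.385,.265,.31,100),(.377,.2706,.30,100))
E
```

```text
-> [0.6575, 0.0645, 0.295, 99.8] final [0.0, 0.0, -0.525, 0.0, 0.0, -0.0]
[[0.0, 0.0, -0.053, 0.0, 0.0, -0.0], [0.0, 0.0, -0.184, 0.0, 0.0, -0.0], [0.0, 0.0, -0.341, 0.0, 0.0, -0.0], [0.0, 0.0, -0.473, 0.0, 0.0, -0.0], [0.0, 0.0, -0.525, 0.0, 0.0, -0.0]]
-> [0.52, 0.165, 0.31, 100.0] final [0.592, 0.612, -0.075, 0.0, 0.0, -0.001]
[[0.059, 0.061, -0.007, 0.0, 0.0, -0.0], [0.207, 0.214, -0.026, 0.0, 0.0, -0.0], [0.385, 0.398, -0.049, 0.0, 0.0, -0.001], [0.533, 0.551, -0.068, 0.0, 0.0, -0.001], [0.592, 0.612, -0.075, 0.0, 0.0, -0.001]]
-> [0.385, 0.265, 0.31, 100.0] final [0.578, 0.609, 0.0, 0.0, 0.0, -0.0]
[[0.058, 0.061, 0.0, 0.0, 0.0, -0.0], [0.202, 0.213, 0.0, 0.0, 0.0, -0.0], [0.376, 0.396, 0.0, 0.0, 0.0, -0.0], [0.52, 0.548, 0.0, 0.0, 0.0, -0.0], [0.578, 0.609, 0.0, 0.0, 0.0, -0.0]]
-> [0.377, 0.2706, 0.3, 100.0] final [0.035, 0.035, 0.05, 0.0, 0.0, -0.0]
[[0.004, 0.004, 0.005, 0.0, 0.0, -0.0], [0.012, 0.012, 0.017, 0.0, 0.0, -0.0], [0.023, 0.023, 0.033, 0.0, 0.0, -0.0], [0.032, 0.032, 0.045, 0.0, 0.0, -0.0], [0.035, 0.035, 0.05, 0.0, 0.0, -0.0]]
```

Call:
{"name": "arm_command", "arguments": {
  "increments": [
    [-0.006, 0.001, 0.045, 0, 0, 0],
    [-0.023, 0.004, 0.158, 0, 0, 0],
    [-0.042, 0.007, 0.293, 0, 0, 0],
    [-0.058, 0.01, 0.405, 0, 0, 0],
    [-0.065, 0.011, 0.45, 0, 0, 0]
  ]
}}

```text
t: 27.05
tool_pos: [0.657, 0.064, 0.1868]
orientation: [0.266, -3.127, -0.0]
force: [-0.6, 0.1, 0.4]
opening: 0.0789
gripper_force: 0.0
```

Call:
{"name": "arm_command", "arguments": {
  "increments": [
    [0, 0, 0, 0, 0, 0],
    [0, 0, 0, 0, 0, 0],
    [0, 0, 0, 0, 0, 0],
    [0, 0, 0, 0, 0, 0],
    [0, 0, 0, 0, 0, 0]
  ],
  "fingers": 1,
  "force": 30
}}

```text
t: 27.68
tool_pos: [0.6585, 0.0646, 0.1908]
orientation: [-0.268, 3.129, -0.001]
force: [-0.3, -1.2, 5.7]
opening: 0.0504
gripper_force: 29.9
```

Call:
{"name": "arm_command", "arguments": {
  "increments": [
    [0, 0, -0.053, 0, 0, 0],
    [0, 0, -0.184, 0, 0, 0],
    [0, 0, -0.341, 0, 0, 0],
    [0, 0, -0.473, 0, 0, 0],
    [0, 0, -0.525, 0, 0, 0]
  ]
}}

```text
t: 28.3
tool_pos: [0.6584, 0.0648, 0.297]
orientation: [-0.268, 3.128, -0.0]
force: [0.3, 0.3, -3.3]
opening: 0.0503
gripper_force: 29.9
```

Call:
{"name": "arm_command", "arguments": {
  "increments": [
    [0.059, 0.061, -0.007, 0, 0, 0],
    [0.207, 0.214, -0.026, 0, 0, 0],
    [0.385, 0.398, -0.049, 0, 0, -0.001],
    [0.533, 0.551, -0.068, 0, 0, -0.001],
    [0.592, 0.612, -0.075, 0, 0, -0.001]
  ]
}}

```text
t: 28.92
tool_pos: [0.5186, 0.1663, 0.3089]
orientation: [0.275, -3.128, -0.0]
force: [1.1, 0.1, -2.0]
opening: 0.0502
gripper_force: 29.9
```

Call:
{"name": "arm_command", "arguments": {
  "increments": [
    [0.058, 0.061, 0, 0, 0, 0],
    [0.202, 0.213, 0, 0, 0, 0],
    [0.376, 0.396, 0, 0, 0, 0],
    [0.52, 0.548, 0, 0, 0, 0],
    [0.578, 0.609, 0, 0, 0, 0]
  ]
}}

```text
t: 29.55
tool_pos: [0.3844, 0.2659, 0.3094]
orientation: [0.275, -3.129, 0.0]
force: [-0.3, 0.6, -2.3]
opening: 0.0506
gripper_force: 29.9
```

Call:
{"name": "arm_command", "arguments": {
  "increments": [
    [0.004, 0.004, 0.005, 0, 0, 0],
    [0.012, 0.012, 0.017, 0, 0, 0],
    [0.023, 0.023, 0.033, 0, 0, 0],
    [0.032, 0.032, 0.045, 0, 0, 0],
    [0.035, 0.035, 0.05, 0, 0, 0]
  ]
}}

```text
t: 30.18
tool_pos: [0.3775, 0.2706, 0.2994]
orientation: [0.272, -3.129, 0.0]
force: [0.3, -0.1, -2.5]
opening: 0.0504
gripper_force: 29.9
```

```bash
python3 - <<'E'
from h import *
c=read_camera("wrist");save("w8",cv2.resize(c["image"][80:340,160:540],None,fx=2,fy=2))
s=read_state();print(s["tool_pos"],s["force"],s["opening"])
print([np.round((np.array(proj(c,p))-[160,80])*2) for p in([.377,.2706,.054],[.377,.2706,.008])])
E
```

```text
[0.37743058 0.27066666 0.29936131] [-0.6946462  -0.5740639  -3.04043056] 0.05050706591967662
[array([315., 258.]), array([316., 229.])]
```

View pics/w8.png

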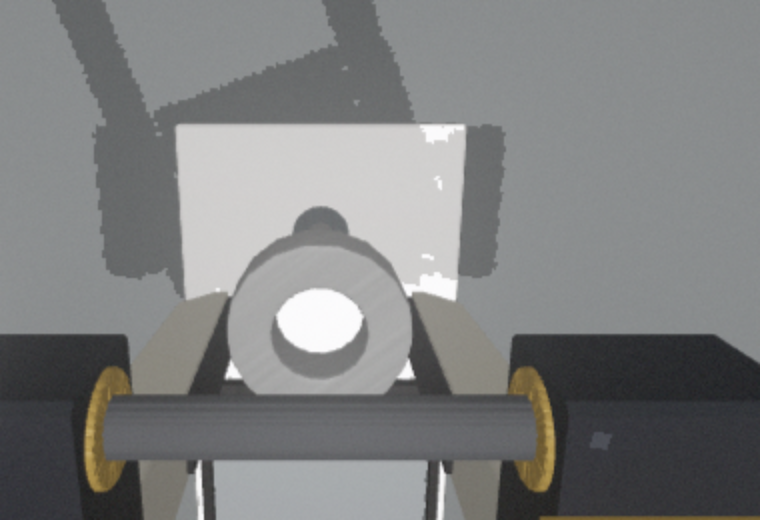

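Wrist view: the ring is level with its hole at crop (320,322), the tray edges are parallel to the tool, and the spindle foot is at (321,234) against a predicted (316,229). I'll shift by about 1.5 mm and lower.

Call:
{"name": "arm_command", "arguments": {
  "increments": [
    [-0.004, 0.005, 0.04, 0, 0, 0],
    [-0.008, 0.005, 0.15, 0, 0, 0],
    [-0.008, 0.005, 0.28, 0, 0, 0],
    [-0.008, 0.005, 0.39, 0, 0, 0],
    [-0.008, 0.005, 0.44, 0, 0, 0]
  ]
}}

```text
t: 30.85
tool_pos: [0.3783, 0.2717, 0.21]
orientation: [0.273, -3.128, 0.002]
force: [-0.2, 1.0, -1.7]
opening: 0.0502
gripper_force: 29.9
```

Call:
{"name": "arm_command", "arguments": {
  "increments": [
    [0, 0, 0.01, 0, 0, 0],
    [0, 0, 0.03, 0, 0, 0],
    [0, 0, 0.05, 0, 0, 0],
    [0, 0, 0.06, 0, 0, 0],
    [0, 0, 0.064, 0, 0, 0]
  ]
}}

```text
t: 31.48
tool_pos: [0.3789, 0.272, 0.199]
orientation: [-0.273, 3.13, 0.0]
force: [-0.4, -0.1, -1.3]
opening: 0.0504
gripper_force: 29.9
```

Call:
{"name": "arm_command", "arguments": {
  "increments": [
    [0, 0, 0.002, 0, 0, 0],
    [0, 0, 0.002, 0, 0, 0],
    [0, 0, 0.002, 0, 0, 0],
    [0, 0, 0.002, 0, 0, 0],
    [0, 0, 0.002, 0, 0, 0]
  ]
}}

```text
t: 32.1
tool_pos: [0.3789, 0.2721, 0.1988]
orientation: [-0.273, 3.13, 0.0]
force: [-3.2, -1.4, 5.2]
opening: 0.0502
gripper_force: 29.9
```

Call:
{"name": "arm_command", "arguments": {
  "increments": [
    [0, 0, 0, 0, 0, 0],
    [0, 0, 0, 0, 0, 0],
    [0, 0, 0, 0, 0, 0],
    [0, 0, 0, 0, 0, 0],
    [0, 0, 0, 0, 0, 0]
  ],
  "fingers": -0.7
}}

```text
t: 32.72
tool_pos: [0.3789, 0.272, 0.1985]
orientation: [0.273, -3.13, 0.0]
force: [0.1, 0.3, -0.2]
opening: 0.0789
gripper_force: 0.0
```

```bash
python3 - <<'E'
from h import *
s=read_state();print(s["tool_pos"],s["orientation"],s["opening"],s["force"])
json.dump([.3788,.2713,.1988,100.0],open("cmd.json","w"))
plan((.3788,.2713,.31,100),(.425,.17,.32,115),(.430,.095,.31,115))
E
```

```text
[0.37887852 0.27201049 0.19848493] [ 2.72910647e-01 -3.12967932e+00  1.49581745e-05] 0.07893493191796391 [ 0.13760474  0.29342484 -0.1623486 ]
-> [0.3788, 0.2713, 0.31, 100.0] final [0.0, 0.0, -0.556, 0.0, 0.0, -0.0]
[[0.0, 0.0, -0.056, 0.0, 0.0, -0.0], [0.0, 0.0, -0.195, 0.0, 0.0, -0.0], [0.0, 0.0, -0.361, 0.0, 0.0, -0.0], [0.0, 0.0, -0.5, 0.0, 0.0, -0.0], [0.0, 0.0, -0.556, 0.0, 0.0, -0.0]]
-> [0.425, 0.17, 0.32, 115.0] final [-0.14, -0.539, -0.05, 0.0, 0.0, -0.083]
[[-0.014, -0.054, -0.005, 0.0, 0.0, -0.008], [-0.049, -0.189, -0.017, 0.0, 0.0, -0.029], [-0.091, -0.35, -0.033, 0.0, 0.0, -0.054], [-0.126, -0.485, -0.045, 0.0, 0.0, -0.075], [-0.14, -0.539, -0.05, 0.0, 0.0, -0.083]]
-> [0.43, 0.095, 0.31, 115.0] final [0.136, -0.35, 0.05, 0.0, 0.0, -0.0]
[[0.014, -0.035, 0.005, 0.0, 0.0, -0.0], [0.048, -0.122, 0.017, 0.0, 0.0, -0.0], [0.088, -0.227, 0.033, 0.0, 0.0, -0.0], [0.122, -0.315, 0.045, 0.0, 0.0, -0.0], [0.136, -0.35, 0.05, 0.0, 0.0, -0.0]]
```

Call:
{"name": "arm_command", "arguments": {
  "increments": [
    [0, 0, -0.056, 0, 0, 0],
    [0, 0, -0.195, 0, 0, 0],
    [0, 0, -0.361, 0, 0, 0],
    [0, 0, -0.5, 0, 0, 0],
    [0, 0, -0.556, 0, 0, 0]
  ]
}}

```text
t: 33.35
tool_pos: [0.3795, 0.2724, 0.3124]
orientation: [-0.273, 3.126, 0.003]
force: [0.2, 0.6, 0.3]
opening: 0.0789
gripper_force: 0.0
```

Call:
{"name": "arm_command", "arguments": {
  "increments": [
    [-0.014, -0.054, -0.005, 0, 0, -0.008],
    [-0.049, -0.189, -0.017, 0, 0, -0.029],
    [-0.091, -0.35, -0.033, 0, 0, -0.054],
    [-0.126, -0.485, -0.045, 0, 0, -0.075],
    [-0.14, -0.539, -0.05, 0, 0, -0.083]
  ]
}}

```text
t: 33.98
tool_pos: [0.4254, 0.1694, 0.3194]
orientation: [0.677, -3.067, 0.0]
force: [-0.5, 1.2, 0.1]
opening: 0.0789
gripper_force: 0.0
```

Call:
{"name": "arm_command", "arguments": {
  "increments": [
    [0.014, -0.035, 0.005, 0, 0, 0],
    [0.048, -0.122, 0.017, 0, 0, 0],
    [0.088, -0.227, 0.033, 0, 0, 0],
    [0.122, -0.315, 0.045, 0, 0, 0],
    [0.136, -0.35, 0.05, 0, 0, 0]
  ],
  "fingers": -1
}}

```text
t: 34.6
tool_pos: [0.4296, 0.0952, 0.3092]
orientation: [0.676, -3.067, -0.0]
force: [0.7, -0.2, 0.6]
opening: 0.0932
gripper_force: 0.0
```

```bash
python3 - <<'E'
from h import *
c=read_camera("wrist");s=read_camera("scene")
save("w9",np.vstack([cv2.resize(s["image"][70:200,260:460],(720,468))[:260],cv2.resize(c["image"][80:300,140:500],(540,330)).repeat(1,0) if 0 else cv2.resize(c["image"][90:270,140:520],(720,340))]))
h=cv2.cvtColor(c["image"],cv2.COLOR_RGB2HSV).astype(int)
m=((h[...,2]>150)&(h[...,1]<50)).astype(np.uint8);m[250:]=0
for k in cv2.findContours(m,0,1)[0]:
    if cv2.contourArea(k)>500:
        P=np.array([ray(c,*p,.03)[:2] for p in k[:,0].astype(float)]);print("dial?",cv2.boundingRect(k),cv2.minEnclosingCircle(P.astype(np.float32)))
m=((h[...,0]>13)&(h[...,0]<32)&(h[...,1]>90)).astype(np.uint8);m[250:]=0
for k in cv2.findContours(m,0,1)[0]:
    if cv2.contourArea(k)>200:
        P=np.array([ray(c,*p,.015)[:2] for p in k[:,0].astype(float)]).astype(np.float32);print("stem?",cv2.boundingRect(k),P.mean(0),cv2.minAreaRect(P))
E
```

```text
dial? (284, 182, 55, 53) ((0.44119131565093994, 0.09408204257488251), 0.024622472003102303)
dial? (431, 154, 157, 96) ((0.3697289526462555, 0.25355494022369385), 0.06961233168840408)
stem? (295, 138, 20, 42) [0.40514982 0.07004911] ((0.40521615743637085, 0.06996344029903412), (0.03590245172381401, 0.014778249897062778), 33.21615982055664)
```

View pics/w9.png

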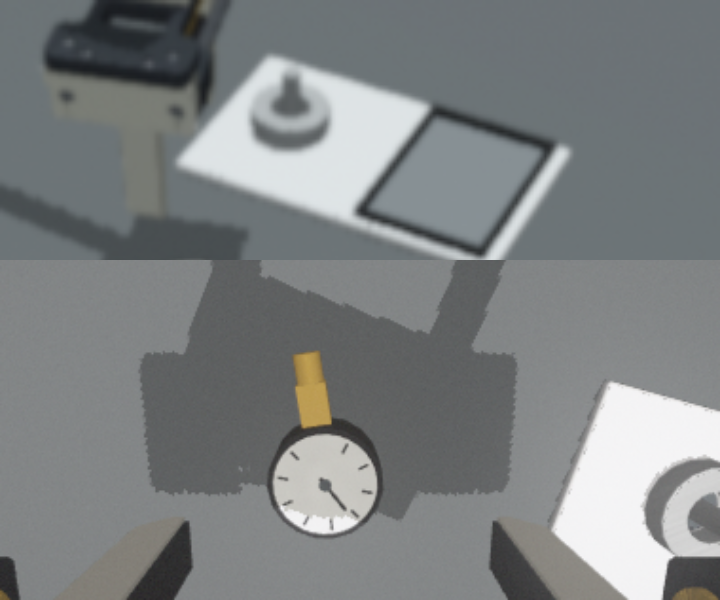

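Top crop: the medium ring is threaded and flat. Wrist: dial centre at lower-crop (325,484), world (0.441,0.094), radius 24.6 mm (plausible); stem axis at 33.2 degrees. I'll grip the case across the stem.

```bash
python3 - <<'E'
from h import *
plan((.441,.094,.24,123.2),(.441,.094,.197,123.2),(.441,.094,.30,123.2),(.455,.14,.305,93.2),(.472,.195,.305,63.2),(.488,.245,.305,35),(.4968,.276,.30,10))
E
```

```text
-> [0.441, 0.094, 0.24, 123.2] final [-0.048, -0.028, 0.35, 0.0, 0.0, -0.046]
[[-0.005, -0.003, 0.035, 0.0, 0.0, -0.005], [-0.017, -0.01, 0.122, 0.0, 0.0, -0.016], [-0.031, -0.018, 0.227, 0.0, 0.0, -0.03], [-0.043, -0.025, 0.315, 0.0, 0.0, -0.041], [-0.048, -0.028, 0.35, 0.0, 0.0, -0.046]]
-> [0.441, 0.094, 0.197, 123.2] final [0.0, -0.0, 0.215, 0.0, 0.0, 0.0]
[[0.0, -0.0, 0.022, 0.0, 0.0, 0.0], [0.0, -0.0, 0.075, 0.0, 0.0, 0.0], [0.0, -0.0, 0.14, 0.0, 0.0, 0.0], [0.0, -0.0, 0.194, 0.0, 0.0, 0.0], [0.0, -0.0, 0.215, 0.0, 0.0, 0.0]]
-> [0.441, 0.094, 0.3, 123.2] final [0.0, -0.0, -0.515, 0.0, 0.0, 0.0]
[[0.0, -0.0, -0.052, 0.0, 0.0, 0.0], [0.0, -0.0, -0.18, 0.0, 0.0, 0.0], [0.0, -0.0, -0.335, 0.0, 0.0, 0.0], [0.0, -0.0, -0.464, 0.0, 0.0, 0.0], [0.0, -0.0, -0.515, 0.0, 0.0, 0.0]]
-> [0.455, 0.14, 0.305, 93.2] final [-0.184, 0.154, -0.025, 0.0, 0.0, 0.167]
[[-0.018, 0.015, -0.003, 0.0, 0.0, 0.017], [-0.064, 0.054, -0.009, 0.0, 0.0, 0.058], [-0.12, 0.1, -0.016, 0.0, 0.0, 0.109], [-0.166, 0.139, -0.023, 0.0, 0.0, 0.15], [-0.184, 0.154, -0.025, 0.0, 0.0, 0.167]]
-> [0.472, 0.195, 0.305, 63.2] final [-0.1, 0.27, 0.0, 0.0, 0.0, 0.166]
[[-0.01, 0.027, 0.0, 0.0, 0.0, 0.017], [-0.035, 0.095, 0.0, 0.0, 0.0, 0.058], [-0.065, 0.176, 0.0, 0.0, 0.0, 0.108], [-0.09, 0.243, 0.0, 0.0, 0.0, 0.149], [-0.1, 0.27, 0.0, 0.0, 0.0, 0.166]]
-> [0.488, 0.245, 0.305, 35.0] final [0.041, 0.26, 0.0, 0.0, 0.0, 0.157]
[[0.004, 0.026, 0.0, 0.0, 0.0, 0.016], [0.014, 0.091, 0.0, 0.0, 0.0, 0.055], [0.027, 0.169, 0.0, 0.0, 0.0, 0.102], [0.037, 0.234, 0.0, 0.0, 0.0, 0.141], [0.041, 0.26, 0.0, 0.0, 0.0, 0.157]]
-> [0.4968, 0.276, 0.3, 10.0] final [0.101, 0.125, 0.025, 0.0, 0.0, 0.139]
[[0.01, 0.013, 0.003, 0.0, 0.0, 0.014], [0.035, 0.044, 0.009, 0.0, 0.0, 0.049], [0.066, 0.081, 0.016, 0.0, 0.0, 0.09], [0.091, 0.113, 0.023, 0.0, 0.0, 0.125], [0.101, 0.125, 0.025, 0.0, 0.0, 0.139]]
```

Call:
{"name": "arm_command", "arguments": {
  "increments": [
    [-0.005, -0.003, 0.035, 0, 0, -0.005],
    [-0.017, -0.01, 0.122, 0, 0, -0.016],
    [-0.031, -0.018, 0.227, 0, 0, -0.03],
    [-0.043, -0.025, 0.315, 0, 0, -0.041],
    [-0.048, -0.028, 0.35, 0, 0, -0.046]
  ]
}}

```text
t: 35.33
tool_pos: [0.4405, 0.0952, 0.2382]
orientation: [0.899, -3.008, -0.001]
force: [0.7, 0.0, -0.3]
opening: 0.0931
gripper_force: 0.0
```

Call:
{"name": "arm_command", "arguments": {
  "increments": [
    [0, 0, 0.022, 0, 0, 0],
    [0, 0, 0.075, 0, 0, 0],
    [0, 0, 0.14, 0, 0, 0],
    [0, 0, 0.194, 0, 0, 0],
    [0, 0, 0.215, 0, 0, 0]
  ]
}}

```text
t: 35.95
tool_pos: [0.4405, 0.0946, 0.1956]
orientation: [0.897, -3.009, -0.001]
force: [-1.0, -0.2, -0.4]
opening: 0.0929
gripper_force: 0.0
```

Call:
{"name": "arm_command", "arguments": {
  "increments": [
    [0, 0, 0, 0, 0, 0],
    [0, 0, 0, 0, 0, 0],
    [0, 0, 0, 0, 0, 0],
    [0, 0, 0, 0, 0, 0],
    [0, 0, 0, 0, 0, 0]
  ],
  "fingers": 1,
  "force": 15
}}

```text
t: 36.58
tool_pos: [0.4412, 0.0947, 0.1971]
orientation: [-0.897, 3.01, -0.0]
force: [0.9, -1.1, 1.1]
opening: 0.0544
gripper_force: 15.0
```

Call:
{"name": "arm_command", "arguments": {
  "increments": [
    [0, 0, -0.02, 0, 0, 0],
    [0, 0, -0.05, 0, 0, 0],
    [0, 0, -0.08, 0, 0, 0],
    [0, 0, -0.1, 0, 0, 0],
    [0, 0, -0.1, 0, 0, 0]
  ]
}}

```text
t: 37.2
tool_pos: [0.4412, 0.0947, 0.2172]
orientation: [-0.897, 3.01, -0.0]
force: [-0.5, -0.1, -0.9]
opening: 0.0546
gripper_force: 15.0
```

Held (54.5 mm, weight on the wrist). Lifting the remaining 83 mm, then carrying and turning.

Call:
{"name": "arm_command", "arguments": {
  "increments": [
    [0, 0, -0.04, 0, 0, 0],
    [0, 0, -0.14, 0, 0, 0],
    [0, 0, -0.27, 0, 0, 0],
    [0, 0, -0.37, 0, 0, 0],
    [0, 0, -0.415, 0, 0, 0]
  ]
}}

```text
t: 37.83
tool_pos: [0.4414, 0.0948, 0.3013]
orientation: [-0.897, 3.009, -0.001]
force: [0.7, 0.4, -2.3]
opening: 0.0544
gripper_force: 15.0
```

Call:
{"name": "arm_command", "arguments": {
  "increments": [
    [-0.018, 0.015, -0.003, 0, 0, 0.017],
    [-0.064, 0.054, -0.009, 0, 0, 0.058],
    [-0.12, 0.1, -0.016, 0, 0, 0.109],
    [-0.166, 0.139, -0.023, 0, 0, 0.15],
    [-0.184, 0.154, -0.025, 0, 0, 0.167]
  ]
}}

```text
t: 38.45
tool_pos: [0.4548, 0.1411, 0.3042]
orientation: [0.082, -3.14, 0.0]
force: [-0.0, -0.2, -2.0]
opening: 0.0544
gripper_force: 15.0
```

Call:
{"name": "arm_command", "arguments": {
  "increments": [
    [-0.01, 0.027, 0, 0, 0, 0.017],
    [-0.035, 0.095, 0, 0, 0, 0.058],
    [-0.065, 0.176, 0, 0, 0, 0.108],
    [-0.09, 0.243, 0, 0, 0, 0.149],
    [-0.1, 0.27, 0, 0, 0, 0.166]
  ]
}}

```text
t: 39.08
tool_pos: [0.4718, 0.1962, 0.3041]
orientation: [-0.73, -3.054, 0.001]
force: [0.1, -0.8, -1.1]
opening: 0.0544
gripper_force: 15.0
```

Call:
{"name": "arm_command", "arguments": {
  "increments": [
    [0.004, 0.026, 0, 0, 0, 0.016],
    [0.014, 0.091, 0, 0, 0, 0.055],
    [0.027, 0.169, 0, 0, 0, 0.102],
    [0.037, 0.234, 0, 0, 0, 0.141],
    [0.041, 0.26, 0, 0, 0, 0.157]
  ]
}}

```text
t: 39.7
tool_pos: [0.4879, 0.2463, 0.304]
orientation: [-1.454, -2.784, 0.001]
force: [-0.4, 0.5, -1.2]
opening: 0.0547
gripper_force: 15.0
```

Call:
{"name": "arm_command", "arguments": {
  "increments": [
    [0.01, 0.013, 0.003, 0, 0, 0.014],
    [0.035, 0.044, 0.009, 0, 0, 0.049],
    [0.066, 0.081, 0.016, 0, 0, 0.09],
    [0.091, 0.113, 0.023, 0, 0, 0.125],
    [0.101, 0.125, 0.025, 0, 0, 0.139]
  ]
}}

```text
t: 40.33
tool_pos: [0.4967, 0.2769, 0.2988]
orientation: [-2.022, -2.403, 0.002]
force: [-0.0, -0.1, -2.3]
opening: 0.0547
gripper_force: 15.0
```

```bash
python3 - <<'E'
from h import *
c=read_camera("wrist");save("w10",cv2.resize(c["image"][60:340,120:540],None,fx=1.6,fy=1.6))
s=read_state();print(s["tool_pos"],s["force"],s["opening"],s["q"])
a=np.radians(10);o=np.array([.494,.2918]);ux=np.array([np.cos(a),np.sin(a)]);uy=np.array([-ux[1],ux[0]])
print([np.round((proj(c,[*(o+ux*i*.039+uy*j*.055),.014])-np.array([120,60]))*1.6) for i,j in((-1,-1),(-1,1),(1,1),(1,-1))])
E
```

```text
[0.49673436 0.27702092 0.29877969] [-0.50377392  0.32198963 -1.16946352] 0.054467370068602604 [4.18533097e-01 1.22022165e-01 1.69440261e+00 1.45848027e-04
 1.32668816e+00 2.48039042e-01]
[array([251., 288.]), array([244.,  94.]), array([392.,  94.]), array([385., 288.])]
```

View pics/w10.png

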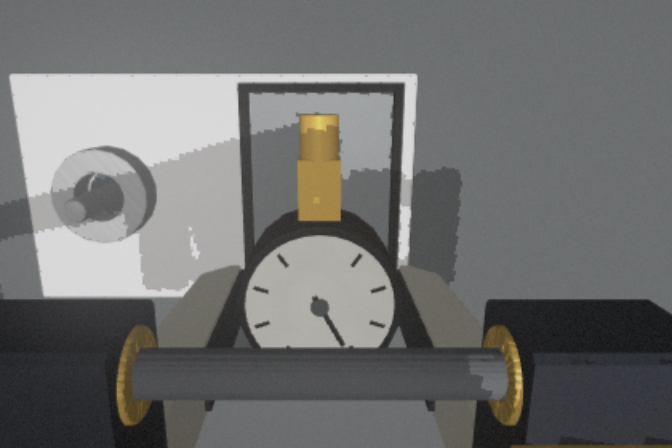

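Wrist view: the gauge is level, with its stem parallel to the pocket's long side. The pocket's far inner corners are at crop (249,95) and (392,95), about 1 mm right of prediction. Lowering in small steps.

Call:
{"name": "arm_command", "arguments": {
  "increments": [
    [0, 0.005, 0.04, 0, 0, 0],
    [0, 0.005, 0.14, 0, 0, 0],
    [0, 0.005, 0.25, 0, 0, 0],
    [0, 0.005, 0.35, 0, 0, 0],
    [0, 0.005, 0.39, 0, 0, 0]
  ]
}}

```text
t: 41.0
tool_pos: [0.497, 0.2763, 0.2191]
orientation: [-2.019, -2.405, 0.005]
force: [0.5, -0.3, -1.2]
opening: 0.0545
gripper_force: 15.0
```

Call:
{"name": "arm_command", "arguments": {
  "increments": [
    [0, 0, 0.01, 0, 0, 0],
    [0, 0, 0.03, 0, 0, 0],
    [0, 0, 0.045, 0, 0, 0],
    [0, 0, 0.055, 0, 0, 0],
    [0, 0, 0.06, 0, 0, 0]
  ]
}}

```text
t: 41.62
tool_pos: [0.498, 0.2768, 0.2098]
orientation: [2.02, 2.406, 0.0]
force: [0.4, -0.8, -1.7]
opening: 0.055
gripper_force: 15.0
```

Call:
{"name": "arm_command", "arguments": {
  "increments": [
    [0, 0, 0.005, 0, 0, 0],
    [0, 0, 0.01, 0, 0, 0],
    [0, 0, 0.015, 0, 0, 0],
    [0, 0, 0.019, 0, 0, 0],
    [0, 0, 0.021, 0, 0, 0]
  ]
}}

```text
t: 42.25
tool_pos: [0.4979, 0.2768, 0.2055]
orientation: [-2.02, -2.406, 0.0]
force: [-0.6, 0.9, -1.6]
opening: 0.0549
gripper_force: 15.0
```

Call:
{"name": "arm_command", "arguments": {
  "increments": [
    [0, 0, 0.001, 0, 0, 0],
    [0, 0, 0.002, 0, 0, 0],
    [0, 0, 0.003, 0, 0, 0],
    [0, 0, 0.003, 0, 0, 0],
    [0, 0, 0.003, 0, 0, 0]
  ]
}}

```text
t: 42.88
tool_pos: [0.498, 0.2768, 0.2051]
orientation: [2.02, 2.406, 0.0]
force: [-1.3, -1.1, 0.4]
opening: 0.0546
gripper_force: 15.0
```

Contact made (the weight is off the wrist). Releasing and retreating straight up.

Call:
{"name": "arm_command", "arguments": {
  "increments": [
    [0, 0, 0, 0, 0, 0],
    [0, 0, 0, 0, 0, 0],
    [0, 0, 0, 0, 0, 0],
    [0, 0, 0, 0, 0, 0],
    [0, 0, 0, 0, 0, 0]
  ],
  "fingers": -0.7
}}

```text
t: 43.5
tool_pos: [0.4979, 0.2768, 0.2049]
orientation: [-2.02, -2.406, 0.0]
force: [0.2, -1.1, 0.4]
opening: 0.079
gripper_force: 0.0
```

Call:
{"name": "arm_command", "arguments": {
  "increments": [
    [0, 0, -0.05, 0, 0, 0],
    [0, 0, -0.2, 0, 0, 0],
    [0, 0, -0.38, 0, 0, 0],
    [0, 0, -0.54, 0, 0, 0],
    [0, 0, -0.6, 0, 0, 0]
  ]
}}

```text
t: 44.12
tool_pos: [0.4986, 0.2771, 0.3282]
orientation: [2.019, 2.404, 0.006]
force: [0.6, 1.2, -0.2]
opening: 0.079
gripper_force: 0.0
```

Call:
{"name": "arm_command", "arguments": {
  "increments": [
    [0, 0, -0.03, 0, 0, 0],
    [0, 0, -0.1, 0, 0, 0],
    [0, 0, -0.2, 0, 0, 0],
    [0, 0, -0.27, 0, 0, 0],
    [0, 0, -0.3, 0, 0, 0]
  ]
}}

```text
t: 44.75
tool_pos: [0.4982, 0.277, 0.3866]
orientation: [2.02, 2.405, 0.003]
force: [-0.1, -0.4, 0.5]
opening: 0.079
gripper_force: 0.0
```

```bash
python3 - <<'E'
from h import *
c=read_camera("wrist");s=read_camera("scene")
save("w11",np.hstack([cv2.resize(s["image"][70:340,100:460],(480,360)),cv2.resize(c["image"][20:300,120:440],(320,280),None)[:, :].copy() if 0 else cv2.resize(c["image"][20:330,140:420],(320,360))]))
E
```

```text
(no output)
```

View pics/w11.png

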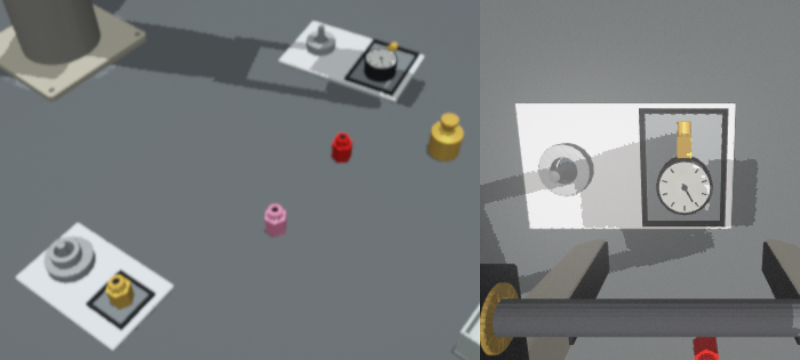

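The picture shows both kits complete: rings flat on the spindles, adaptor upright in the square pocket, gauge dial up and wholly inside the oblong pocket, knobbed weight where it was, and the gripper clear.

```bash
python3 -c "
from plant import *
print(close_job())"
```

```text
the job is handed in; nothing more can be done
None
```

Both kits are made up as asked and the job is handed in at about 45 s of the 112 s allowed: large ring then small ring and the brass adaptor on the square-pocket tray, medium ring and the gauge on the oblong-pocket tray, knobbed weight untouched.

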